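Load the lock-cylinder feed chute for a re-keying run

ROBOT

A 7-joint arm with a two-finger parallel gripper is mounted at the origin on a cart in front of the work surface, level with it; the furniture and walls round the work are solid. World frame = base frame: x ahead of the robot, y to its left, z up, the work surface at z = 0. Lengths are in m, angles in rad, forces in N, time in s.
With the tool pointing down it reaches from about 0.4 to 0.85 m from the base axis. Payload 10.4 kg.
Tool frame: the origin (TCP) lies at the very end of the fingers, on their centre line; the grasp point (between the pads) lies r.hold_point_z behind it (r.hold_point_z is the distance from the TCP to the grasp point, in m); z points along the fingers, y is the direction in which the jaws open and shut (so a half turn about z gives the same grasp; the last joint's range is limited). The gripper opens to 87 mm and grips with 3 to 60 N. Pads are 19 mm wide; open, the fingers measure 117 mm over their backs; the gripper's body (75 mm by 190 mm) begins 51 mm behind the grasp point.
Start: joints at [1.108, 0.332, -0.065, 1.46, 0.022, 1.35, -0.088], TCP at [0.266, -0.566, 0.223] pointing down, gripper open.
Joint ranges: [-2.6, 2.6], [-0.5, 2.12], [-1.47, 1.34], [0.16, 2.42], [-1.27, 4.41], [0.06, 2.06], [-2.6, 2.6]. Speed limits (rad/s): [2.22, 2.22, 2.79, 2.79, 3.14, 3.14, 3.14].

INTERFACE

Orientations are given as a unit quaternion [x, y, z, w].
In Python, from bench import r gives the robot as it stands.
- The arm moves only by the tool send_rows, never from a script. Its argument "commands" is a list of rows, each a list of 7 numbers: the shift along the world's x, y, z normalised to -1 to 1, where 1 is 0.03 m, then the turn, a rotation vector about the world's x, y, z normalised to -1 to 1, where 1 is 5 degrees, then the gripper command: -1 is fully open, 1 is shut, values between are in proportion. In form: [[tx, ty, tz, ax, ay, az, jaw], ...]. A call has 1 to 10 rows; each row shifts and turns the pose as measured when the row begins; what a row does not reach is not made up. A row lasts 1/12 s, in which the tool goes at most 41.7 mm and 7.16 degrees, less where a joint would pass 70% of its speed; a pose out of reach is approached as far as the arm can. A call with a number of a shift or a turn outside -1 to 1 is refused whole. A call with a gripper value outside its range is refused whole. The fingers move at their own pace and stop on an object; "grip_force" is the grip in N (left out, the last holds). Time passes only in rows, so rows that do not move let the fingers close. It gives the time, the measured TCP pose, the force and the opening at its end, in the units of the state.
- r.read_state(): the state, without advancing time (a new reading comes with each control period).
- r.camera(name): name is "scene" or "top" or "wrist"; returns the picture (384x512x3 uint8, blue, green, red); there is no depth.
- r.calibration(name): a dict with "K" (3x3 intrinsics, pixels), "R" (3x3) and "t" (3): a world point X has camera coordinates R X + t; the wrist camera has in their place "mount" (4x4, takes a point from camera to tool coordinates, whose origin is the TCP and whose axes are the flange's). Camera axes: x right, y down, z forward; pixel columns grow to the right and rows downward; lengths in m; the calibration is good to about 2 mm. The wrist camera is an equidistant fisheye: a pixel r from the principal point sees the ray r / f radians off the axis. A picture is of the moment at which its call begins: read the wrist's pose just before it. calibration takes no time and is no camera call.
- r.close_job(): hands the job in, once; it reports no verdict.
The state is a dict: "time": time; "joint_positions": joint angles; "joint_vel": joint speeds; "joint_torque": joint torques, N m; "ee_pos": TCP position; "eef_rot": TCP orientation; "ft_force": force on the tool from outside, world axes, zero at the start; "torque": the same for the moment, N m; "width": finger opening in m.
Only numpy, scipy, OpenCV 4.12 (cv2) and the standard library are available. Lean on these libraries where they do the work, as an engineer would, in place of code of your own. Each camera call takes 0.05 s, during which the arm holds its last target.

TASK

Get the lock-cylinder feed chute ready for a re-keying run: first pull the keeper pin out of the empty chute and stand it in the brass parking bush on the base, and raise the chute by the black knob of its post until the pawl catches in the next notch and holds it. Then put every lock cylinder from the wooden tray into the open upper end of the chute, lengthwise and cam up, so that they slide down into one closed row against the end stop. Finally push the keeper pin all the way down into the first free opening behind the last cylinder, and leave the other tools on the bench where they are.

Things in the scene. Friction and masses are not known exactly. Their poses are not given: they have to be found in the camera images.
- lift_post (a joint): Height of the post's sliding sleeve, m; 0 = in the low notch, as found. Lifted by its knob against about 10 N of weight. Next notch 45 mm higher: lifted to 0.049 or more, the spring pawl snaps in under a tooth; let go, the sleeve then settles at 0.0447 and stays. A stop ends its travel at 0.053. Let go below the notch it sinks back to 0. The pawl works by itself.
- lift_knob (a point): Middle of the black lifting knob on the sleeve: upright knurled cylinder, 26 mm in diameter, 32 mm high (16 mm above and below this point), above a sleeve 34 mm square. It moves straight up with the sleeve. The post stands 70 mm from the middle line of the chute, on the side away from the robot.
- chute (a joint): Tilt of the chute about its hinge, rad, above its 10 degree slope in the low notch (too flat: cylinders stick). It follows the post: 0.286 (26.4 degrees) in the next notch, where cylinders slide down by themselves.
- chute_foot (a point): Foot of the chute: middle of the channel floor at the end stop. x: across; y: uphill along the channel; z: square to the floor, up; it tilts with the chute. Channel 18 mm wide, narrowed to 14 mm in its lowest 7 mm; walls 28 mm high. A blue cover strip bridges it from y = 18 to 280 mm, underside 42 mm above the floor. In a closed row the cylinders' middles lie at y = 31, 93, 155, 217 mm, z = 15 mm.
- chute_mouth (a point): Open upper end of the chute: middle of the channel floor at y = 320 mm from chute_foot; same axes. The mouth has no cover and runs from y = 280 to 362 mm. Its walls are 28 mm high with flared lips at both ends (guiding the ends of a cylinder), and only 8 mm high in a finger cut-out 48 mm long about this point.
- opening_1 (a point): Opening 1 for the keeper pin in the blue cover strip, counted from the foot: 10 mm (across) x 13 mm (along); the point is its centre on the top face. Cover 4 mm thick, 34 mm wide. It lies just behind the 1st cylinder of a closed row. Axes as chute_foot; the floor lies 46 mm below.
- opening_2 (a point): Opening 2 for the keeper pin in the blue cover strip, counted from the foot: 10 mm (across) x 13 mm (along); the point is its centre on the top face. Cover 4 mm thick, 34 mm wide. It lies just behind the 2nd cylinder of a closed row. Axes as chute_foot; the floor lies 46 mm below.
- opening_3 (a point): Opening 3 for the keeper pin in the blue cover strip, counted from the foot: 10 mm (across) x 13 mm (along); the point is its centre on the top face. Cover 4 mm thick, 34 mm wide. It lies just behind the 3rd cylinder of a closed row. Axes as chute_foot; the floor lies 46 mm below.
- opening_4 (a point): Opening 4 for the keeper pin in the blue cover strip, counted from the foot: 10 mm (across) x 13 mm (along); the point is its centre on the top face. Cover 4 mm thick, 34 mm wide. It lies just behind the 4th cylinder of a closed row. Axes as chute_foot; the floor lies 46 mm below.
- park_bush (a point): Parking bush on the base plate, below the foot of the chute: upright brass tube, 28 mm outside, hole 11 mm, 42 mm deep. The point is the centre of its mouth, 57 mm above the bench.
- keeper_pin_center (a point): Keeper pin, 66 mm, 50 g, at first in opening 1. The point: middle of its red round head (17 mm in diameter, 26 mm high). z: along the pin to the head. Below: a flange 20 mm in diameter (underside 16 mm below the point), then a steel shank 8 mm thick, 37 mm long, tapered tip 53 mm below the point. Fully in: flange on the cover or bush, point 16 mm above it.
- lock_1_center (a point): Euro lock cylinder, brass, 0.21 kg: 62 long, 30 high, 17 wide 22 mm up, narrowing to a rounded 9 mm lower edge, downward in the tray; a small cam tab on top adds 7 mm. The point is 15 mm above its underside. x: across its width; y: along its 62 mm length; z: up, towards the cam. The two ends are alike: either may go first. It may be absent.
- lock_2_center (a point): Euro lock cylinder, nickel, 0.21 kg: 62 long, 30 high, 17 wide 22 mm up, narrowing to a rounded 9 mm lower edge, downward in the tray; a small cam tab on top adds 7 mm. The point is 15 mm above its underside. x: across its width; y: along its 62 mm length; z: up, towards the cam. The two ends are alike: either may go first. It may be absent.
- lock_3_center (a point): Euro lock cylinder, brass, 0.21 kg: 62 long, 30 high, 17 wide 22 mm up, narrowing to a rounded 9 mm lower edge, downward in the tray; a small cam tab on top adds 7 mm. The point is 15 mm above its underside. x: across its width; y: along its 62 mm length; z: up, towards the cam. The two ends are alike: either may go first. It may be absent.
- lock_4_center (a point): Euro lock cylinder, nickel, 0.21 kg: 62 long, 30 high, 17 wide 22 mm up, narrowing to a rounded 9 mm lower edge, downward in the tray; a small cam tab on top adds 7 mm. The point is 15 mm above its underside. x: across its width; y: along its 62 mm length; z: up, towards the cam. The two ends are alike: either may go first. It may be absent.
- lock_1: The same cylinder as lock_1_center; this point is the middle of its underside.
- lock_2: The same cylinder as lock_2_center; this point is the middle of its underside.
- lock_3: The same cylinder as lock_3_center; this point is the middle of its underside.
- lock_4: The same cylinder as lock_4_center; this point is the middle of its underside.
- tray: Loose wooden tray, 126 (x) x 150 (y) x 16 mm, 0.5 kg; origin at the middle of its underside. Four grooves along y hold the cylinders upright: 13.6 mm wide, 9.5 mm deep, at x = +-35, y = +-38 mm; some may be empty.
- padlock: Bystander: brass padlock standing on the bench, 18x45x70 mm.
- loupe: Bystander: black watchmaker's loupe, 33 mm in diameter, 30 mm high.

How it is judged:
On the way:
1. The chute is ready for loading: keeper pin standing fully down in the parking bush, post caught in the next notch, robot off the knob (value of joint lift_post between 0.04 and 0.0495 m and contact force between the fingers and lift_post below 0.5 N and horizontal distance between keeper_pin_center and park_bush below 0.008 m and z of keeper_pin_center in the frame of park_bush below 0.022 m and angle between keeper_pin_center's own z axis and vertical below 0.2 rad), for 0.2 s.
At the end, for the whole second after the job is handed in: Post held by the pawl in the next notch (40 to 49 mm), robot off it; every cylinder present at rest, cam up, on the chute floor in one closed row against the end stop (8 mm); keeper pin down (6 mm) in the opening just behind the last one (value of joint lift_post between 0.04 and 0.0495 m and contact force between the fingers and lift_post below 0.5 N and x of lock_1_center in the frame of chute_foot between -0.006 and 0.006 m and z of lock_1_center in the frame of chute_foot between 0.008 and 0.022 m and angle between each of lock_1_center, lock_2_center, lock_3_center, lock_4_center's own z axis and vertical below 0.62 rad and linear speed of each of lock_1, lock_2, lock_3, lock_4 below 0.02 m/s and x of lock_2_center in the frame of chute_foot between -0.006 and 0.006 m and z of lock_2_center in the frame of chute_foot between 0.008 and 0.022 m and x of lock_3_center in the frame of chute_foot between -0.006 and 0.006 m and z of lock_3_center in the frame of chute_foot between 0.008 and 0.022 m and x of lock_4_center in the frame of chute_foot between -0.006 and 0.006 m and z of lock_4_center in the frame of chute_foot between 0.008 and 0.022 m and ((x of keeper_pin_center in the frame of opening_3 between -0.005 and 0.005 m and y of keeper_pin_center in the frame of opening_3 between -0.012 and 0.012 m and z of keeper_pin_center in the frame of opening_3 between 0.008 and 0.022 m and y of each of lock_1_center, lock_2_center, lock_3_center, lock_4_center in the frame of chute_foot below 0.167 m and (y of lock_1_center in the frame of chute_foot between 0.023 and 0.039 m or y of lock_2_center in the frame of chute_foot between 0.023 and 0.039 m or y of lock_3_center in the frame of chute_foot between 0.023 and 0.039 m or y of lock_4_center in the frame of chute_foot between 0.023 and 0.039 m) and (y of lock_1_center in the frame of chute_foot between 0.085 and 0.101 m or y of lock_2_center in the frame of chute_foot between 0.085 and 0.101 m or y of lock_3_center in the frame of chute_foot between 0.085 and 0.101 m or y of lock_4_center in the frame of chute_foot between 0.085 and 0.101 m) and (y of lock_1_center in the frame of chute_foot between 0.147 and 0.163 m or y of lock_2_center in the frame of chute_foot between 0.147 and 0.163 m or y of lock_3_center in the frame of chute_foot between 0.147 and 0.163 m or y of lock_4_center in the frame of chute_foot between 0.147 and 0.163 m)) or (x of keeper_pin_center in the frame of opening_4 between -0.005 and 0.005 m and y of keeper_pin_center in the frame of opening_4 between -0.012 and 0.012 m and z of keeper_pin_center in the frame of opening_4 between 0.008 and 0.022 m and y of each of lock_1_center, lock_2_center, lock_3_center, lock_4_center in the frame of chute_foot below 0.229 m and (y of lock_1_center in the frame of chute_foot between 0.023 and 0.039 m or y of lock_2_center in the frame of chute_foot between 0.023 and 0.039 m or y of lock_3_center in the frame of chute_foot between 0.023 and 0.039 m or y of lock_4_center in the frame of chute_foot between 0.023 and 0.039 m) and (y of lock_1_center in the frame of chute_foot between 0.085 and 0.101 m or y of lock_2_center in the frame of chute_foot between 0.085 and 0.101 m or y of lock_3_center in the frame of chute_foot between 0.085 and 0.101 m or y of lock_4_center in the frame of chute_foot between 0.085 and 0.101 m) and (y of lock_1_center in the frame of chute_foot between 0.147 and 0.163 m or y of lock_2_center in the frame of chute_foot between 0.147 and 0.163 m or y of lock_3_center in the frame of chute_foot between 0.147 and 0.163 m or y of lock_4_center in the frame of chute_foot between 0.147 and 0.163 m) and (y of lock_1_center in the frame of chute_foot between 0.209 and 0.225 m or y of lock_2_center in the frame of chute_foot between 0.209 and 0.225 m or y of lock_3_center in the frame of chute_foot between 0.209 and 0.225 m or y of lock_4_center in the frame of chute_foot between 0.209 and 0.225 m)))); the robot touches nothing.
It fails at once if One of the bystanders (padlock) is knocked more than 4 cm out of place (distance of padlock from where it was at the start of the episode above 0.04 m).
It fails at once if One of the bystanders (loupe) is knocked more than 4 cm out of place (distance of loupe from where it was at the start of the episode above 0.04 m).
Of lock_1, lock_2, lock_3, lock_4 only 3 to 4 are there at a start; the rules pass over those that are not, and their reading is None.
At some moment in a run one of tray may be knocked a few centimetres aside while the robot is not near it.
Once in a run the grip may slacken for a moment while it holds something.
It also fails if it takes over 200 s, if anything falls off the work surface, if the arm or the gripper's body presses on something with over 40 N, if the wrist force passes 120 N, or if a joint passes its speed limit or range.

## Working session

There is one attempt and no reset: what is moved stays moved. The work goes in short steps, Python scripts to look and compute and a tool call to move; the robot and the scene stay as the last step left them, time stands still between calls to the robot, and variables do not carry over. Pictures are saved under pics/ and viewed, and the job is handed in when it is done.

Besides the shell and the picture viewer there is one more tool, called after "Call:" by a JSON object that holds its "name" and its "arguments", one argument or row to a line. send_rows: Moves the arm, as the interface text tells. Scaled input: -1 to 1 covers 0.03 m each way for a shift and 5 degrees each way for a turn. Its arguments: {"type":"object","properties":{"commands":{"type":"array"},"grip_force":{"type":"number"}},"required":["commands"]}

```bash
ls; mkdir -p pics
python3 - <<'E'
from bench import r
import cv2
s=r.read_state(); print(s, r.hold_point_z)
for n in ("scene","top","wrist"):
    c=r.calibration(n); print(n,c)
    cv2.imwrite(f"pics/{n}0.png",r.camera(n))
E
```

```text
pics
{'time': 0.0, 'joint_positions': array([ 1.10838214,  0.33285736, -0.06467651,  1.46091483,  0.02160661,
        1.34986332, -0.0885049 ]), 'joint_vel': array([ 0.00057829,  0.00143572, -0.00086423, -0.00105198, -0.00054616,
        0.00061078,  0.00066298]), 'joint_torque': array([ 2.01683411e-03, -6.23262763e+01,  2.55639211e-02, -3.89906287e+01,
       -6.14791922e-02,  3.96153645e-02,  1.83358375e-04]), 'ee_pos': array([ 0.26593426, -0.56520025,  0.22177558]), 'eef_rot': array([ 9.75918067e-01,  2.18136360e-01, -1.83129823e-04, -6.48319746e-04]), 'ft_force': array([ 0.49724835, -0.44694381, -0.39766798]), 'torque': array([0.06520082, 0.01866509, 0.07137483]), 'width': 0.086927573992597} 0.0187
scene {'K': array([[413.05798004,   0.        , 252.97436589],
       [  0.        , 413.05798004, 188.66961792],
       [  0.        ,   0.        ,   1.        ]]), 'R': array([[-0.64850474, -0.76115905, -0.00886057],
       [-0.45252478,  0.39485715, -0.79956811],
       [ 0.61209716, -0.51451408, -0.60051006]]), 't': array([0.35593441, 0.32656066, 0.96880833])}
top {'K': array([[36
[... 202 characters left out ...]
4e-03],
       [-9.83837574e-01,  1.34641180e-03, -1.79058135e-01],
       [ 1.79061985e-01,  3.71912139e-03, -9.83830765e-01]]), 't': array([-0.00788727,  0.56728581,  1.14735841])}
wrist {'K': array([[297.31863964,   0.        , 251.68396806],
       [  0.        , 297.31863964, 192.22724725],
       [  0.        ,   0.        ,   1.        ]]), 'mount': array([[-2.13146658e-04, -9.62811648e-01, -2.70173435e-01,
         7.36688349e-02],
       [ 9.99999908e-01, -1.04406781e-04, -4.16852874e-04,
         3.85579828e-04],
       [ 3.73142864e-04, -2.70173499e-01,  9.62811581e-01,
        -1.62680226e-01],
       [ 0.00000000e+00,  0.00000000e+00,  0.00000000e+00,
         1.00000000e+00]])}
```

```bash
cat > h.py <<'E'
import numpy as np, cv2
from bench import r
from scipy.spatial.transform import Rotation as Ro
CAL={n:r.calibration(n) for n in("scene","top","wrist")}
def ray(n,uv,st=None):
    c=CAL[n];K=c["K"];u,v=uv
    if n!="wrist":
        d=np.linalg.solve(K,[u,v,1.]);R=c["R"];return -R.T@c["t"],R.T@d/np.linalg.norm(d)
    x=(u-K[0,2])/K[0,0];y=(v-K[1,2])/K[1,1];th=np.hypot(x,y)
    d=np.array([x/th*np.sin(th),y/th*np.sin(th),np.cos(th)]) if th>1e-9 else np.array([0,0,1.])
    M=c["mount"];R,p=pose(st)
    return R@M[:3,3]+p, R@(M[:3,:3]@d)
def pose(st):
    return Ro.from_quat(st["eef_rot"]).as_matrix(),np.array(st["ee_pos"])
def plane(n,uv,z,st=None):
    o,d=ray(n,uv,st);return o+d*(z-o[2])/d[2]
def tri(obs):
    A=np.zeros((3,3));b=np.zeros(3);L=[ray(*o) for o in obs]
    for o,d in L:
        P=np.eye(3)-np.outer(d,d);A+=P;b+=P@o
    X=np.linalg.solve(A,b)
    return X,[np.linalg.norm((np.eye(3)-np.outer(d,d))@(X-o)) for o,d in L]
def proj(n,X,st=None):
    c=CAL[n];K=c["K"];X=np.asarray(X,float)
    if n!="wrist":
        p=c["R"]@X+c["t"];return (K@p)[:2]/p[2]
    R,p=pose(st);M=c["mount"];t=R.T@(X-p);q=M[:3,:3].T@(t-M[:3,3])
    th=np.arctan2(np.hypot(q[0],q[1]),q[2]);a=np.arctan2(q[1],q[0])
    return np.array([K[0,2]+K[0,0]*th*np.cos(a),K[1,2]+K[1,1]*th*np.sin(a)])
def crop(im,x0,y0,x1,y1,f,name):
    c=cv2.resize(im[y0:y1,x0:x1],None,fx=f,fy=f,interpolation=cv2.INTER_CUBIC)
    for x in range((x0+19)//20*20,x1,20):
        cv2.line(c,((x-x0)*f,0),((x-x0)*f,6),(0,255,255),1); cv2.putText(c,str(x),((x-x0)*f-8,16),0,.35,(255,255,0),1)
    for y in range((y0+19)//20*20,y1,20):
        cv2.line(c,(0,(y-y0)*f),(6,(y-y0)*f),(0,255,255),1); cv2.putText(c,str(y),(8,(y-y0)*f+4),0,.35,(255,255,0),1)
    cv2.imwrite(name,c)
E
python3 - <<'E'
from h import *
t=cv2.imread("pics/top0.png");s=cv2.imread("pics/scene0.png")
crop(t,185,130,340,205,5,"pics/tc.png");crop(s,180,120,330,220,5,"pics/sc.png")
crop(t,125,185,255,285,6,"pics/tt.png");crop(s,130,230,320,340,4,"pics/st.png")
E
python3 - <<'E'
from h import *
np.set_printoptions(precision=4,suppress=True)
P={"pin":((285.5,171),(269.3,160.3)),"bush":((321.5,179.5),(298.3,164.7)),"o4":((226.5,164.5),(219,175.3)),"o3":((246.5,167),(236.5,171.3)),"o2":((266,169.5),(253,168)),
"knob":((265.5,144),(238.3,143)),"padlock":((358,183),(325,196)),"loupe":((210,232),(249,248)),
"lockN1":((167,201.5),(182,252)),"lockN2":((166,222),(196,266.5)),"lockB":((142,222),(172,282))}
for k,(t,s) in P.items(): 
    X,e=tri([("top",t),("scene",s)]);print(k,X,np.array(e))
for k,uv in {"trTL":(135,193.5),"trTR":(179.5,193.5),"trBR":(178,231),"trBL":(133.5,231)}.items(): print(k,plane("top",uv,.016))
for k,uv in {"N1":(166.8,201.5),"N2":(165.8,222),"B":(143.5,222)}.items(): print(k,plane("top",uv,.0365))
print(plane("top",(321.5,179.5),.057),plane("scene",(298.3,164.7),.057))
E
```

```text
pin [ 0.604  -0.1165  0.1229] [0.0006 0.0006]
bush [ 0.5901 -0.2403  0.0587] [0. 0.]
o4 [0.6219 0.0683 0.1398] [0.0006 0.0006]
o3 [0.6164 0.0065 0.1292] [0.0006 0.0006]
o2 [ 0.6111 -0.055   0.1168] [0.0004 0.0004]
knob [ 0.6758 -0.0511  0.1803] [0.0012 0.0012]
padlock [ 0.6227 -0.4404 -0.1985] [0.0065 0.0065]
loupe [0.4188 0.1268 0.0291] [0.0015 0.0015]
lockN1 [0.5224 0.2747 0.0317] [0.0016 0.0016]
lockN2 [0.4539 0.2753 0.0311] [0.0016 0.0016]
lockB [0.4521 0.3527 0.0316] [0.0011 0.0011]
trTL [0.5511 0.3874 0.016 ]
trTR [0.5509 0.2358 0.016 ]
trBR [0.4241 0.2364 0.016 ]
trBL [0.4242 0.3852 0.016 ]
N1 [0.5206 0.273  0.0365]
N2 [0.4524 0.2735 0.0365]
B [0.4525 0.3471 0.0365]
[ 0.5905 -0.2406  0.057 ] [ 0.5919 -0.2422  0.057 ]
```

Call:
{"name": "send_rows", "arguments": {
  "commands": [
    [0, 0.3, 1, 0, 0, 1, 0],
    [0, 0.4, 1, 0, 0, 1, 0],
    [0.2, 0.5, 0.6, 0, 0, 1, 0],
    [0.4, 0.5, 0.3, 0, 0, 1, 0],
    [0.4, 0.5, 0, 0, 0, 1, 0],
    [0.4, 0.5, 0, 0, 0, 1, 0],
    [0.4, 0.5, 0, 0, 0, 1, 0],
    [0.4, 0.5, 0, 0, 0, 1, 0],
    [0.4, 0.5, 0, 0, 0, 1, 0],
    [0.4, 0.5, 0, 0, 0, 1, 0]
  ]
}}

```text
time: 0.98
ee_pos: [0.3534, -0.4197, 0.3092]
eef_rot: [0.783, 0.622, -0.004, -0.002]
ft_force: [-0.1, -0.3, -0.1]
width: 0.0438
```

```bash
cat >> h.py <<'E'
np.set_printoptions(precision=4,suppress=True)
PSI=np.deg2rad(5.0)
def Rtool(az_deg,tilt):
    """tool x at azimuth az; tilt about chute across axis so that tool z=-n with slope tilt(deg)"""
    a=np.deg2rad(az_deg);x=np.array([np.cos(a),np.sin(a),0]);z=np.array([0,0,-1.]);y=np.cross(z,x)
    R=np.stack([x,y,z],1)
    # rotate about chute x axis (across, away from robot) so that up vector leans downhill
    ax=np.array([np.cos(PSI),-np.sin(PSI),0])
    return Ro.from_rotvec(ax*np.deg2rad(tilt)).as_matrix()@R
def go(p,Rt):
    st=r.read_state();R,c=pose(st)
    d=(np.asarray(p)-c)/0.03
    rv=Ro.from_matrix(Rt@R.T).as_rotvec()/np.deg2rad(5)
    print("t",round(st["time"],2),"tcp",c,"w",round(st["width"],4),"F",np.round(st["ft_force"],1),"q",np.round(st["joint_positions"],2))
    print("shift units",d.round(2),"turn units",rv.round(2))
E
python3 -c "
from h import *
print(Rtool(175,10))
go([.604,-.1165,.25],Rtool(175,10))"
```

```text
[[-0.9962  0.0858  0.0151]
 [ 0.0872  0.9811  0.173 ]
 [ 0.      0.1736 -0.9848]]
t 0.98 tcp [ 0.3534 -0.4197  0.3092] w 0.0438 F [-0.1 -0.3 -0.1] q [ 1.01  0.15 -0.26  1.51  0.05  1.49  0.52]
shift units [ 8.35 10.11 -1.97] turn units [ 1.44 -1.89 19.57]
```

Call:
{"name": "send_rows", "arguments": {
  "commands": [
    [0.42, 0.5, -0.1, 0.07, -0.09, 1, 0],
    [0.42, 0.5, -0.1, 0.07, -0.09, 1, 0],
    [0.42, 0.5, -0.1, 0.07, -0.09, 1, 0],
    [0.42, 0.5, -0.1, 0.07, -0.09, 1, 0],
    [0.42, 0.5, -0.1, 0.07, -0.09, 1, 0],
    [0.42, 0.5, -0.1, 0.07, -0.09, 1, 0],
    [0.42, 0.5, -0.1, 0.07, -0.09, 1, 0],
    [0.42, 0.5, -0.1, 0.07, -0.09, 1, 0],
    [0.42, 0.5, -0.1, 0.07, -0.09, 1, 0],
    [0.42, 0.5, -0.1, 0.07, -0.09, 1, 0]
  ]
}}

```text
time: 1.82
ee_pos: [0.4842, -0.2603, 0.277]
eef_rot: [0.426, 0.904, 0.045, -0.0]
ft_force: [-0.3, -0.7, -1.7]
width: 0.0434
```

Call:
{"name": "send_rows", "arguments": {
  "commands": [
    [0.42, 0.5, -0.1, 0.07, -0.09, 1, 0],
    [0.42, 0.5, -0.1, 0.07, -0.09, 1, 0],
    [0.42, 0.5, -0.1, 0.07, -0.09, 1, 0],
    [0.42, 0.5, -0.1, 0.07, -0.09, 1, 0],
    [0.42, 0.5, -0.1, 0.07, -0.09, 1, 0],
    [0.42, 0.5, -0.1, 0.07, -0.09, 1, 0],
    [0.42, 0.5, -0.1, 0.07, -0.09, 1, 0],
    [0.42, 0.5, -0.1, 0.07, -0.09, 1, 0],
    [0.42, 0.5, -0.1, 0.07, -0.09, 1, 0],
    [0.42, 0.5, -0.1, 0.07, -0.09, 0.7, 0]
  ]
}}

```text
time: 2.65
ee_pos: [0.6139, -0.1029, 0.2431]
eef_rot: [-0.007, 0.996, 0.085, 0.002]
ft_force: [0.5, 0.2, 0.1]
width: 0.0432
```

```bash
python3 -c "
from h import *
go([.604,-.1165,.25],Rtool(175,10))
s=r.read_state();im=r.camera('wrist');cv2.imwrite('pics/w1.png',im)
print(proj('wrist',[.604,-.1165,.123],s),proj('wrist',[.676,-.051,.18],s))
"
```

```text
t 2.65 tcp [ 0.6139 -0.1029  0.2431] w 0.0432 F [0.5 0.2 0.1] q [ 0.67  0.42 -0.65  1.38  0.08  1.43  1.63]
shift units [-0.33 -0.45  0.23] turn units [ 0.05  0.06 -1.15]
[217.209  177.3747] [295.7384 267.3208]
```

```bash
python3 -c "
from h import *
s=r.read_state();im=cv2.imread('pics/w1.png')
crop(im,90,120,270,240,4,'pics/w1c.png');crop(im,260,160,440,230,4,'pics/w1d.png')
"
python3 -c "
from h import *
s=r.read_state()
print('bush',plane('wrist',(113,158.5),.057,s))
print('headtop',plane('wrist',(217.5,179.5),.136,s),'flange',plane('wrist',(220,174.5),.108,s))
for uv,z,t,sc in (((281,181),.1168,(266,169.5),(253,168)),((338,188),.129,(246.5,167),(236.5,171.3)),((389.5,193.5),.14,(226.5,164.5),(219,175.3))):
    print(plane('wrist',uv,z,s),tri([('wrist',uv,s),('top',t),('scene',sc)]))
print(tri([('wrist',(217.5,179.5),s),('top',(286.2,170.2)),('scene',(269.5,157))]))
"
```

```text
bush [ 0.5939 -0.233   0.057 ]
headtop [ 0.6042 -0.1125  0.136 ] flange [ 0.6057 -0.1083  0.108 ]
[ 0.6117 -0.0466  0.1168] (array([ 0.6093, -0.0517,  0.1213]), [np.float64(0.0037915158214281808), np.float64(0.0033717208623751985), np.float64(0.0020038155505275423)])
[0.6173 0.013  0.129 ] (array([0.6152, 0.0084, 0.1326]), [np.float64(0.002521773374684608), np.float64(0.0023929951665327405), np.float64(0.001518595051619572)])
[0.622  0.0738 0.14  ] (array([0.6206, 0.0696, 0.1427]), [np.float64(0.0017082944610673039), np.float64(0.0019266940369824382), np.float64(0.0012318340737547037)])
(array([ 0.6031, -0.1151,  0.1372]), [np.float64(0.0026306975304210777), np.float64(0.0018691572603916462), np.float64(0.0015591326155086883)])
```

Call:
{"name": "send_rows", "arguments": {
  "commands": [
    [-0.33, -0.45, 0.2, 0.05, 0.06, -1, 0],
    [0, 0, 0, 0, 0, 0, 0],
    [0, 0, 0, 0, 0, 0, 0]
  ]
}}

```text
time: 2.95
ee_pos: [0.6055, -0.109, 0.2461]
eef_rot: [0.032, 0.995, 0.09, 0.001]
ft_force: [0.5, 0.3, 0.2]
width: 0.0436
```

```bash
python3 -c "
from h import *
go([.604,-.1165,.25],Rtool(175,10))
s=r.read_state();im=r.camera('wrist');cv2.imwrite('pics/w2.png',im)
import pickle;pickle.dump(s,open('s2.pkl','wb'))
crop(im,90,120,270,240,4,'pics/w1c.png');crop(im,260,150,440,230,4,'pics/w1d.png')
"
```

```text
t 2.95 tcp [ 0.6055 -0.109   0.2461] w 0.0436 F [0.5 0.3 0.2] q [ 0.69  0.4  -0.64  1.4   0.05  1.42  1.58]
shift units [-0.05 -0.25  0.13] turn units [-0.08 -0.03 -0.27]
```

```bash
python3 -c "
from h import *
import pickle
s=pickle.load(open('s2.pkl','rb'))
print('bush',plane('wrist',(117.5,174),.057,s))
print('headtop',plane('wrist',(222,187.5),.136,s),'flange',plane('wrist',(225,183),.108,s))
for uv,z,t,sc in (((285,185),.1168,(266,169.5),(253,168)),((341,187),.129,(246.5,167),(236.5,171.3)),((391.5,189),.14,(226.5,164.5),(219,175.3))):
    print(plane('wrist',uv,z,s),tri([('wrist',uv,s),('top',t),('scene',sc)]))
print(tri([('wrist',(222,187.5),s),('top',(286.2,170.2)),('scene',(269.5,157))]))
"
```

```text
bush [ 0.5913 -0.2378  0.057 ]
headtop [ 0.6016 -0.1173  0.136 ] flange [ 0.6046 -0.112   0.108 ]
[ 0.6113 -0.0504  0.1168] (array([ 0.61  , -0.0532,  0.1193]), [np.float64(0.0020337113528882075), np.float64(0.0019777587583486495), np.float64(0.0009884797383309905)])
[0.6169 0.0091 0.129 ] (array([0.6159, 0.0072, 0.1306]), [np.float64(0.0010059872594303935), np.float64(0.001214030970068685), np.float64(0.0005896879654657687)])
[0.6229 0.0696 0.14  ] (array([0.622 , 0.0686, 0.1405]), [np.float64(0.0008090995420499247), np.float64(0.0009494229104445165), np.float64(0.00045478354522703556)])
(array([ 0.603 , -0.1171,  0.1354]), [np.float64(0.0012248371669267549), np.float64(0.0010755718304846524), np.float64(0.00016601171519648578)])
```

```bash
python3 -c "
from h import *
go([.603,-.1245,.173],Rtool(175,10))
go([.604,-.114,.114],Rtool(175,10))
"
```

```text
t 3.0 tcp [ 0.6055 -0.1097  0.2463] w 0.0435 F [0.2 0.7 0.5] q [ 0.69  0.4  -0.64  1.4   0.05  1.42  1.58]
shift units [-0.08 -0.49 -2.44] turn units [-0.07 -0.03 -0.26]
t 3.0 tcp [ 0.6055 -0.1097  0.2463] w 0.0435 F [0.2 0.7 0.5] q [ 0.69  0.4  -0.64  1.4   0.05  1.42  1.58]
shift units [-0.05 -0.14 -4.41] turn units [-0.07 -0.03 -0.26]
```

Call:
{"name": "send_rows", "arguments": {
  "commands": [
    [-0.04, -0.25, -0.8, -0.07, -0.03, -0.26, 0],
    [-0.04, -0.24, -0.8, 0, 0, 0, 0],
    [0, 0, -0.8, 0, 0, 0, 0],
    [0, 0, 0, 0, 0, 0, 0]
  ]
}}

```text
time: 3.33
ee_pos: [0.6036, -0.125, 0.1734]
eef_rot: [0.042, 0.995, 0.086, 0.006]
ft_force: [-0.6, 0.7, -0.8]
width: 0.0439
```

```bash
python3 -c "
from h import *
go([.604,-.114,.114],Rtool(175,10))
"
```

```text
t 3.33 tcp [ 0.6036 -0.125   0.1734] w 0.0439 F [-0.6  0.7 -0.8] q [ 0.7   0.44 -0.62  1.51  0.08  1.28  1.59]
shift units [ 0.01  0.37 -1.98] turn units [ 0.03  0.05 -0.02]
```

Accurate motion. Descend and grip.

Call:
{"name": "send_rows", "arguments": {
  "commands": [
    [0, 0.12, -0.66, 0, 0, 0, 0],
    [0, 0.12, -0.66, 0, 0, 0, 0],
    [0, 0.12, -0.66, 0, 0, 0, 0],
    [0, 0, 0, 0, 0, 0, 0],
    [0, 0, 0, 0, 0, 0, 1],
    [0, 0, 0, 0, 0, 0, 1],
    [0, 0, 0, 0, 0, 0, 1],
    [0, 0, 0, 0, 0, 0, 1]
  ],
  "grip_force": 25
}}

```text
time: 4.0
ee_pos: [0.6068, -0.1148, 0.1211]
eef_rot: [0.041, 0.995, 0.085, 0.009]
ft_force: [0.4, 0.3, 0.1]
width: 0.0243
```

```bash
python3 -c "
from h import *
go([.604,-.114,.114],Rtool(175,10))
cv2.imwrite('pics/w3.png',r.camera('wrist'))
"
```

```text
t 4.0 tcp [ 0.6068 -0.1148  0.1211] w 0.0243 F [0.4 0.3 0.1] q [ 0.68  0.48 -0.62  1.57  0.11  1.17  1.57]
shift units [-0.09  0.03 -0.24] turn units [ 0.05  0.13 -0.04]
```

Call:
{"name": "send_rows", "arguments": {
  "commands": [
    [-0.09, 0.03, -0.24, 0.05, 0.13, 0, 0.3],
    [-0.02, 0, 0, 0, 0, 0, 0.3],
    [0, 0, 0, 0, 0, 0, 1],
    [0, 0, 0, 0, 0, 0, 1],
    [0, 0, 0, 0, 0, 0, 1],
    [0, 0, 0, 0, 0, 0, 1],
    [0, 0, 0, 0, 0, 0, 1],
    [0, 0, 0, 0, 0, 0, 1]
  ],
  "grip_force": 25
}}

```text
time: 4.72
ee_pos: [0.6041, -0.1145, 0.115]
eef_rot: [0.042, 0.995, 0.087, 0.004]
ft_force: [-0.6, 0.5, -0.2]
width: 0.0162
```

```bash
python3 -c "
from h import *
go([.604,-.114,.114],Rtool(175,10))
"
```

```text
t 4.72 tcp [ 0.6041 -0.1145  0.115 ] w 0.0162 F [-0.6  0.5 -0.2] q [ 0.68  0.49 -0.62  1.57  0.11  1.17  1.57]
shift units [-0.    0.02 -0.03] turn units [ 0.01  0.01 -0.03]
```

Call:
{"name": "send_rows", "arguments": {
  "commands": [
    [-0.01, -0.08, 0.5, 0, 0, 0, 1],
    [-0.01, -0.1, 0.6, 0, 0, 0, 1],
    [-0.01, -0.1, 0.6, 0, 0, 0, 1],
    [-0.01, -0.1, 0.6, 0, 0, 0, 1],
    [0, 0, 0, 0, 0, 0, 1]
  ],
  "grip_force": 30
}}

```text
time: 5.13
ee_pos: [0.6021, -0.1256, 0.1853]
eef_rot: [0.042, 0.995, 0.087, 0.003]
ft_force: [0.2, 0.1, 0.3]
width: 0.0163
```

```bash
python3 -c "
from h import *
go([.591,-.240,.135],Rtool(175,0))
im=r.camera('scene');crop(im,200,100,340,210,5,'pics/s4.png')
"
```

```text
t 5.13 tcp [ 0.6021 -0.1256  0.1853] w 0.0163 F [0.2 0.1 0.3] q [ 0.71  0.43 -0.63  1.49  0.07  1.31  1.59]
shift units [-0.37 -3.81 -1.68] turn units [-2.    0.16 -0.04]
```

Call:
{"name": "send_rows", "arguments": {
  "commands": [
    [-0.07, -0.75, 0, -0.4, 0.03, 0, 1],
    [-0.07, -0.75, 0, -0.4, 0.03, 0, 1],
    [-0.07, -0.75, -0.2, -0.4, 0.03, 0, 1],
    [-0.07, -0.75, -0.5, -0.4, 0.03, 0, 1],
    [-0.07, -0.75, -0.6, -0.4, 0.03, 0, 1],
    [0, 0, 0, 0, 0, 0, 1]
  ]
}}

```text
time: 5.68
ee_pos: [0.5886, -0.2398, 0.138]
eef_rot: [0.04, 0.999, -0.003, -0.003]
ft_force: [-0.5, -0.4, -0.6]
width: 0.0163
```

```bash
python3 -c "
from h import *
import pickle
go([.591,-.240,.135],Rtool(175,0))
s=r.read_state();im=r.camera('wrist');pickle.dump(s,open('s5.pkl','wb'));cv2.imwrite('pics/w5.png',im)
crop(im,200,160,320,290,6,'pics/w5c.png')
im=r.camera('top');cv2.imwrite('pics/t5.png',im);crop(im,290,150,350,210,10,'pics/t5c.png')
im=r.camera('scene');cv2.imwrite('pics/s5.png',im);crop(im,270,120,330,190,8,'pics/s5c.png')
"
```

```text
t 5.68 tcp [ 0.5886 -0.2398  0.138 ] w 0.0163 F [-0.5 -0.4 -0.6] q [ 0.72  0.47 -0.54  1.51  0.26  1.24  1.63]
shift units [ 0.08 -0.01 -0.1 ] turn units [ 0.07 -0.07 -0.09]
```

```bash
python3 -c "
from h import *
import pickle
s=pickle.load(open('s5.pkl','rb'))
R,p=pose(s);print(p,R)
for uv in ((251.8,214),(252,216)):
  print('tip',plane('wrist',uv,.094,s))
print('bush',plane('wrist',(255.3,203.3),.057,s))
print('flange', plane('wrist',(251.5,222),.138-.007,s), 'head',plane('wrist',(251.5,243),.138+.022,s))
print(tri([('scene',(298.5,155)),('wrist',(252,215),s)]))
"
```

```text
[ 0.5886 -0.2398  0.138 ] [[-0.9968  0.0793 -0.0063]
 [ 0.0793  0.9968 -0.0059]
 [ 0.0059 -0.0064 -1.    ]]
tip [ 0.589  -0.2405  0.094 ]
tip [ 0.5906 -0.2405  0.094 ]
bush [ 0.5926 -0.238   0.057 ]
flange [ 0.5811 -0.2398  0.131 ] head [ 0.5817 -0.2397  0.16  ]
(array([ 0.5897, -0.2396,  0.0978]), [np.float64(0.0014179056748259739), np.float64(0.0014179056748259984)])
```

Call:
{"name": "send_rows", "arguments": {
  "commands": [
    [0.1, 0.07, -0.3, 0.07, -0.07, -0.09, 1],
    [0, 0, -0.4, 0, 0, 0, 1],
    [0, 0, -0.2, 0, 0, 0, 1],
    [0, 0, 0, 0, 0, 0, 1]
  ]
}}

```text
time: 6.17
ee_pos: [0.5967, -0.229, 0.1146]
eef_rot: [0.04, 0.999, 0.004, 0.005]
ft_force: [0.5, -0.2, -1.9]
width: 0.0161
```

```bash
python3 -c "
from h import *
import pickle
go([.5915,-.238,.135],Rtool(175,0))
s=r.read_state();im=r.camera('wrist');pickle.dump(s,open('s5.pkl','wb'));cv2.imwrite('pics/w6.png',im)
crop(im,200,160,320,290,6,'pics/w5c.png')
im=r.camera('scene');cv2.imwrite('pics/s5.png',im);crop(im,270,120,330,190,8,'pics/s5c.png')
"
```

```text
t 6.17 tcp [ 0.5967 -0.229   0.1146] w 0.0161 F [ 0.5 -0.2 -1.9] q [ 0.71  0.49 -0.54  1.53  0.26  1.18  1.61]
shift units [-0.17 -0.3   0.68] turn units [-0.08  0.11 -0.07]
```

Call:
{"name": "send_rows", "arguments": {
  "commands": [
    [-0.17, -0.28, 0, -0.08, 0.11, -0.07, 1],
    [0, 0, 0, 0, 0, 0, 1],
    [0, 0, 0, 0, 0, 0, 1]
  ]
}}

```text
time: 6.52
ee_pos: [0.5918, -0.2387, 0.1167]
eef_rot: [0.044, 0.999, -0.001, 0.0]
ft_force: [-0.2, 1.1, -0.2]
width: 0.0164
```

```bash
python3 -c "
from h import *
import pickle
go([.5915,-.238,.115],Rtool(175,0))
s=r.read_state();im=r.camera('wrist');pickle.dump(s,open('s5.pkl','wb'));cv2.imwrite('pics/w6.png',im)
crop(im,200,160,320,290,6,'pics/w5c.png')
im=r.camera('scene');cv2.imwrite('pics/s5.png',im);crop(im,270,120,330,190,8,'pics/s5c.png')
"
```

```text
t 6.52 tcp [ 0.5918 -0.2387  0.1167] w 0.0164 F [-0.2  1.1 -0.2] q [ 0.72  0.49 -0.54  1.53  0.26  1.19  1.62]
shift units [-0.01  0.02 -0.06] turn units [0.02 0.01 0.  ]
```

```bash
python3 -c "
from h import *
import pickle
s=pickle.load(open('s5.pkl','rb'))
for z in (.070,.073,.076): print('tip',z,plane('wrist',(252,213.5),z,s))
print('bush',plane('wrist',(253.5,206.5),.057,s))
print(tri([('scene',(298.7,161)),('wrist',(252,213.5),s)]), tri([('scene',(298.3,164.7)),('wrist',(253.5,206.5),s)]))
"
```

```text
tip 0.07 [ 0.5931 -0.2391  0.07  ]
tip 0.073 [ 0.592 -0.239  0.073]
tip 0.076 [ 0.5909 -0.2389  0.076 ]
bush [ 0.592  -0.2378  0.057 ]
(array([ 0.5903, -0.2395,  0.0746]), [np.float64(0.001226828677588999), np.float64(0.0012268286775888493)]) (array([ 0.5899, -0.2383,  0.0602]), [np.float64(0.00120486447704328), np.float64(0.0012048644770432913)])
```

Call:
{"name": "send_rows", "arguments": {
  "commands": [
    [0, 0.03, -0.15, 0.02, 0, 0, 1],
    [0, 0, -0.2, 0, 0, 0, 1],
    [0, 0, -0.2, 0, 0, 0, 1],
    [0, 0, 0, 0, 0, 0, 1]
  ]
}}

```text
time: 6.95
ee_pos: [0.592, -0.2379, 0.099]
eef_rot: [0.044, 0.999, -0.0, 0.001]
ft_force: [-0.4, 0.1, -0.1]
width: 0.0164
```

```bash
python3 -c "
from h import *
go([.5918,-.2377,.067],Rtool(175,0))
"
```

```text
t 6.95 tcp [ 0.592  -0.2379  0.099 ] w 0.0164 F [-0.4  0.1 -0.1] q [ 0.71  0.51 -0.53  1.55  0.27  1.16  1.61]
shift units [-0.01  0.01 -1.07] turn units [0.01 0.02 0.01]
```

Tip should be just entering the hole; continue.

Call:
{"name": "send_rows", "arguments": {
  "commands": [
    [0, 0, -0.25, 0, 0, 0, 1],
    [0, 0, -0.2, 0, 0, 0, 1],
    [0, 0, -0.2, 0, 0, 0, 1],
    [0, 0, 0, 0, 0, 0, 1]
  ]
}}

```text
time: 7.28
ee_pos: [0.5916, -0.2375, 0.0764]
eef_rot: [0.044, 0.999, 0.0, 0.0]
ft_force: [0.2, -0.2, -0.7]
width: 0.0162
```

```bash
python3 -c "
from h import *
go([.5918,-.2377,.067],Rtool(175,0))
im=r.camera('scene');cv2.imwrite('pics/s5.png',im);crop(im,270,120,330,190,8,'pics/s5c.png')
"
```

```text
t 7.28 tcp [ 0.5916 -0.2375  0.0764] w 0.0162 F [ 0.2 -0.2 -0.7] q [ 0.71  0.53 -0.53  1.57  0.28  1.12  1.6 ]
shift units [ 0.01 -0.01 -0.31] turn units [-0.    0.01  0.  ]
```

Pin is in the bush (red head around (299,157), flange just above the mouth). Push down the rest and release.

Call:
{"name": "send_rows", "arguments": {
  "commands": [
    [0, 0, -0.2, 0, 0, 0, 1],
    [0, 0, -0.12, 0, 0, 0, 1],
    [0, 0, -0.1, 0, 0, 0, 1],
    [0, 0, 0, 0, 0, 0, 0.4],
    [0, 0, 0, 0, 0, 0, 0.4],
    [0, 0, 0, 0, 0, 0, 0.4]
  ]
}}

```text
time: 7.83
ee_pos: [0.5934, -0.2379, 0.0653]
eef_rot: [0.044, 0.999, -0.001, 0.002]
ft_force: [0.4, -0.0, 0.0]
width: 0.0245
```

Call:
{"name": "send_rows", "arguments": {
  "commands": [
    [0, 0, 0.4, 0, 0, 0, 0.4],
    [0, 0, 0.6, 0, 0, 0, 0.4],
    [0, 0, 0.8, 0, 0, 0, 0.4],
    [0, 0, 1, 0, 0, 0, 0.4],
    [0, 0, 1, 0, 0, 0, 0.4],
    [0.2, 0.4, 0.6, 0, 0, 0, 0],
    [0, 0, 0, 0, 0, 0, 0]
  ]
}}

```text
time: 8.42
ee_pos: [0.5973, -0.2247, 0.2063]
eef_rot: [0.044, 0.999, 0.0, 0.001]
ft_force: [0.2, 1.0, 0.6]
width: 0.0328
```

```bash
python3 -c "
from h import *
go([.676,-.051,.22],Rtool(175,0))
s=r.read_state();im=r.camera('wrist');cv2.imwrite('pics/w7.png',im)
import pickle;pickle.dump(s,open('s7.pkl','wb'))
im=r.camera('scene');cv2.imwrite('pics/s7.png',im);crop(im,200,100,340,200,5,'pics/s5c.png')
im=r.camera('top');cv2.imwrite('pics/t7.png',im);crop(im,220,120,340,200,6,'pics/t7c.png')
"
```

```text
t 8.42 tcp [ 0.5973 -0.2247  0.2063] w 0.0328 F [0.2 1.  0.6] q [ 0.71  0.42 -0.56  1.42  0.22  1.35  1.62]
shift units [2.62 5.79 0.46] turn units [-0.    0.03  0.  ]
```

```bash
python3 -c "
from h import *
print(plane('scene',(238.3,147),.164),plane('top',(265.7,143.8),.180))
print('sleeve scene corners')
print('can base',plane('scene',(232,163),0.0),'tape',plane('top',(296,137),.02),'cabinet edge',plane('top',(244,137),0.0),'cantop',[tri([('scene',(232,113.5)),('top',(296,97))])])
s=__import__('pickle').load(open('s7.pkl','rb'))
print('pin',tri([('top',(323,177.7)),('scene',(298,158))]))
"; python3 -c "
import cv2
im=cv2.imread('pics/t7.png');
from h import crop
crop(im,225,60,345,160,6,'pics/t7d.png')"
```

```text
[ 0.6793 -0.0518  0.164 ] [ 0.6756 -0.0526  0.18  ]
sleeve scene corners
can base [ 0.8204 -0.1288  0.    ] tape [ 0.7492 -0.1644  0.02  ] cabinet edge [0.7561 0.0174 0.    ] cantop [(array([ 0.8203, -0.1428,  0.1973]), [np.float64(0.0033529223526787806), np.float64(0.0033529223526789884)])]
pin (array([ 0.5914, -0.2394,  0.0856]), [np.float64(0.0010371973152029318), np.float64(0.001037197315202835)])
```

Call:
{"name": "send_rows", "arguments": {
  "commands": [
    [0.3, 0.7, 0.3, 0, 0, 0, -0.2],
    [0.37, 0.83, 0.2, 0, 0, 0, -0.2],
    [0.37, 0.83, 0.1, 0, 0, 0, -0.2],
    [0.37, 0.83, 0, 0, 0, 0, -0.2],
    [0.37, 0.83, 0, 0, 0, 0, -0.2],
    [0.37, 0.83, 0, 0, 0, 0, -0.2],
    [0.37, 0.7, 0, 0, 0, 0, -0.2],
    [0, 0, 0, 0, 0, 0, -0.2]
  ]
}}

```text
time: 9.23
ee_pos: [0.6632, -0.0631, 0.205]
eef_rot: [0.052, 0.999, -0.0, -0.013]
ft_force: [0.9, 1.4, 0.3]
width: 0.0522
```

```bash
python3 -c "
from h import *
go([.678,-.052,.155],Rtool(175,0))
"
```

```text
t 9.23 tcp [ 0.6632 -0.0631  0.205 ] w 0.0522 F [0.9 1.4 0.3] q [ 0.43  0.52 -0.59  1.31  0.28  1.42  1.32]
shift units [ 0.49  0.37 -1.67] turn units [-0.01 -0.31  0.18]
```

Call:
{"name": "send_rows", "arguments": {
  "commands": [
    [0.5, 0.35, 0, 0, -0.31, 0.18, -0.2],
    [0, 0, 0, 0, 0, 0, -0.2],
    [0, 0, 0, 0, 0, 0, -0.2]
  ]
}}

```text
time: 9.48
ee_pos: [0.6782, -0.0523, 0.2]
eef_rot: [0.042, 0.999, 0.0, -0.002]
ft_force: [-0.8, -0.3, -0.2]
width: 0.052
```

```bash
python3 -c "
from h import *
go([.678,-.052,.155],Rtool(175,0))
s=r.read_state();im=r.camera('wrist');cv2.imwrite('pics/w8.png',im)
print(proj('wrist',[.678,-.052,.18],s))
im=r.camera('scene');crop(im,190,90,290,180,7,'pics/s8c.png')
"
```

```text
t 9.48 tcp [ 0.6782 -0.0523  0.2   ] w 0.052 F [-0.8 -0.3 -0.2] q [ 0.41  0.54 -0.6   1.3   0.29  1.4   1.32]
shift units [-0.01  0.01 -1.5 ] turn units [-0.01 -0.04 -0.03]
[252.8127 225.1272]
```

Call:
{"name": "send_rows", "arguments": {
  "commands": [
    [-0.03, 0.05, -0.5, 0, -0.04, 0, -0.2],
    [0, 0, -0.5, 0, 0, 0, -0.2],
    [0, 0, -0.35, 0, 0, 0, -0.2],
    [0, 0, 0, 0, 0, 0, -0.2]
  ]
}}

```text
time: 9.92
ee_pos: [0.677, -0.055, 0.159]
eef_rot: [0.045, 0.999, -0.001, 0.001]
ft_force: [0.0, -0.4, -1.7]
width: 0.052
```

```bash
python3 -c "
from h import *
go([.678,-.051,.155],Rtool(175,0))
im=r.camera('scene');crop(im,190,90,290,180,7,'pics/s8c.png')
"
```

```text
t 9.92 tcp [ 0.677 -0.055  0.159] w 0.052 F [ 0.  -0.4 -1.7] q [ 0.42  0.55 -0.59  1.36  0.31  1.32  1.3 ]
shift units [ 0.03  0.13 -0.13] turn units [0.01 0.02 0.03]
```

Call:
{"name": "send_rows", "arguments": {
  "commands": [
    [0.03, 0.13, -0.1, 0, 0, 0, -0.2],
    [0, 0, 0, 0, 0, 0, 0],
    [0, 0, 0, 0, 0, 0, 1],
    [0, 0, 0, 0, 0, 0, 1],
    [0, 0, 0, 0, 0, 0, 1],
    [0, 0, 0, 0, 0, 0, 1],
    [0, 0, 0, 0, 0, 0, 1],
    [0, 0, 0, 0, 0, 0, 1],
    [0, 0, 0, 0, 0, 0, 1]
  ],
  "grip_force": 50
}}

```text
time: 10.72
ee_pos: [0.6798, -0.0505, 0.1603]
eef_rot: [0.045, 0.999, -0.0, 0.004]
ft_force: [0.1, 1.6, -1.1]
width: 0.0249
```

```bash
python3 -c "
from h import *
go([.678,-.051,.155],Rtool(175,0))
"
```

```text
t 10.72 tcp [ 0.6798 -0.0505  0.1603] w 0.0249 F [ 0.1  1.6 -1.1] q [ 0.41  0.55 -0.59  1.36  0.31  1.32  1.3 ]
shift units [-0.06 -0.02 -0.18] turn units [0.01 0.08 0.04]
```

Call:
{"name": "send_rows", "arguments": {
  "commands": [
    [0, 0, 0.3, 0, 0, 0, 1],
    [0, 0, 0.3, 0, 0, 0, 1],
    [0, 0, 0.3, 0, 0, 0, 1],
    [0, 0, 0.3, 0, 0, 0, 1],
    [0, 0, 0.2, 0, 0, 0, 1],
    [0, 0, 0, 0, 0, 0, 1]
  ]
}}

```text
time: 11.22
ee_pos: [0.6797, -0.0505, 0.1989]
eef_rot: [0.045, 0.999, 0.001, 0.002]
ft_force: [3.2, 0.7, -5.7]
width: 0.0249
```

```bash
python3 -c "
from h import *
go([.6798,-.0505,.2115],Rtool(175,0))
"
```

```text
t 11.22 tcp [ 0.6797 -0.0505  0.1989] w 0.0249 F [ 3.2  0.7 -5.7] q [ 0.41  0.53 -0.6   1.3   0.29  1.39  1.31]
shift units [ 0.   -0.    0.42] turn units [-0.01  0.04  0.03]
```

Call:
{"name": "send_rows", "arguments": {
  "commands": [
    [0, 0, 0.25, 0, 0, 0, 1],
    [0, 0, 0.2, 0, 0, 0, 1],
    [0, 0, 0, 0, 0, 0, 1]
  ]
}}

```text
time: 11.47
ee_pos: [0.6797, -0.0505, 0.211]
eef_rot: [0.045, 0.999, 0.001, 0.001]
ft_force: [2.1, 1.5, -6.3]
width: 0.0245
```

```bash
python3 -c "
from h import *
go([.6798,-.0505,.2115],Rtool(175,0))
"
```

```text
t 11.47 tcp [ 0.6797 -0.0505  0.211 ] w 0.0245 F [ 2.1  1.5 -6.3] q [ 0.41  0.53 -0.6   1.28  0.29  1.41  1.31]
shift units [ 0.   -0.    0.02] turn units [-0.02  0.03  0.03]
```

Call:
{"name": "send_rows", "arguments": {
  "commands": [
    [0, 0, 0.05, 0, 0, 0, 1],
    [0, 0, 0.02, 0, 0, 0, 1],
    [0, 0, -0.1, 0, 0, 0, 1],
    [0, 0, -0.1, 0, 0, 0, 1],
    [0, 0, -0.05, 0, 0, 0, 1],
    [0, 0, 0, 0, 0, 0, 1]
  ]
}}

```text
time: 11.97
ee_pos: [0.6797, -0.0505, 0.2054]
eef_rot: [0.045, 0.999, 0.001, 0.002]
ft_force: [0.5, 1.6, -2.3]
width: 0.0248
```

```bash
python3 -c "
from h import *
go([.6798,-.0505,.2045],Rtool(175,0))
im=r.camera('scene');crop(im,180,90,320,200,5,'pics/s8c.png')
"
```

```text
t 11.97 tcp [ 0.6797 -0.0505  0.2054] w 0.0248 F [ 0.5  1.6 -2.3] q [ 0.41  0.53 -0.6   1.29  0.29  1.4   1.31]
shift units [ 0.   -0.   -0.03] turn units [-0.01  0.04  0.03]
```

Call:
{"name": "send_rows", "arguments": {
  "commands": [
    [0, 0, 0, 0, 0, 0, 0.2],
    [0, 0, 0, 0, 0, 0, 0],
    [0, 0, 0, 0, 0, 0, -0.2],
    [0, 0, 0, 0, 0, 0, -0.2],
    [0, 0, 0.6, 0, 0, 0, -0.2],
    [0, 0, 0.8, 0, 0, 0, -0.2],
    [0, 0, 0.8, 0, 0, 0, -0.2],
    [-0.5, 0, 0.5, 0, 0, 0, -0.2],
    [-1, 0, 0, 0, 0, 0, -0.2],
    [-1, 0, 0, 0, 0, 0, -0.2]
  ]
}}

```text
time: 12.85
ee_pos: [0.6043, -0.0515, 0.2876]
eef_rot: [0.045, 0.999, 0.001, -0.0]
ft_force: [-0.8, 0.7, 0.6]
width: 0.052
```

```bash
python3 -c "
from h import *
go([.4524,.2735,.15],Rtool(90,0))
im=r.camera('scene');cv2.imwrite('pics/s9.png',im);crop(im,180,90,320,200,5,'pics/s8c.png')
im=r.camera('top');cv2.imwrite('pics/t9.png',im);crop(im,120,130,260,240,5,'pics/t9c.png')
"
```

```text
t 12.85 tcp [ 0.6043 -0.0515  0.2876] w 0.052 F [-0.8  0.7  0.6] q [ 0.5   0.33 -0.63  1.38  0.19  1.49  1.36]
shift units [-5.06 10.83 -4.59] turn units [ -0.02   0.02 -16.96]
```

Call:
{"name": "send_rows", "arguments": {
  "commands": [
    [-0.3, 0.64, 0, 0, 0, -1, -0.2],
    [-0.3, 0.64, 0, 0, 0, -1, -0.2],
    [-0.3, 0.64, 0, 0, 0, -1, -0.2],
    [-0.3, 0.64, 0, 0, 0, -1, -0.2],
    [-0.3, 0.64, 0, 0, 0, -1, -0.2],
    [-0.3, 0.64, 0, 0, 0, -1, -0.2],
    [-0.3, 0.64, -0.2, 0, 0, -1, -0.2],
    [-0.3, 0.64, -0.2, 0, 0, -1, -0.2],
    [-0.3, 0.64, -0.2, 0, 0, -1, -0.2],
    [-0.3, 0.64, -0.2, 0, 0, -1, -0.2]
  ]
}}

```text
time: 13.78
ee_pos: [0.5108, 0.1405, 0.2667]
eef_rot: [0.486, 0.874, -0.001, 0.002]
ft_force: [0.2, 0.1, 0.4]
width: 0.0524
```

Call:
{"name": "send_rows", "arguments": {
  "commands": [
    [-0.3, 0.64, -0.6, 0, 0, -1, -0.2],
    [-0.3, 0.64, -0.6, 0, 0, -1, -0.2],
    [-0.3, 0.64, -0.6, 0, 0, -1, -0.2],
    [-0.3, 0.64, -0.6, 0, 0, -1, -0.2],
    [-0.3, 0.64, -0.6, 0, 0, -1, -0.2],
    [-0.3, 0.64, -0.4, 0, 0, -1, -0.2],
    [-0.3, 0.6, -0.2, 0, 0, -1, -0.2],
    [0, 0, 0, 0, 0, 0, -0.2]
  ]
}}

```text
time: 14.45
ee_pos: [0.4439, 0.2847, 0.1556]
eef_rot: [0.737, 0.676, -0.001, 0.004]
ft_force: [-0.8, 0.3, 0.4]
width: 0.0523
```

```bash
python3 -c "
from h import *
go([.4524,.2735,.15],Rtool(90,0))
"
```

```text
t 14.45 tcp [0.4439 0.2847 0.1556] w 0.0523 F [-0.8  0.3  0.4] q [-0.03  0.24 -0.71  1.78  0.18  1.19 -0.88]
shift units [ 0.28 -0.37 -0.19] turn units [0.07 0.05 1.  ]
```

Call:
{"name": "send_rows", "arguments": {
  "commands": [
    [0.28, -0.37, -0.2, 0.07, 0.05, 1, -0.2],
    [0, 0, 0, 0, 0, 0, -0.2],
    [0, 0, 0, 0, 0, 0, -0.2]
  ]
}}

```text
time: 14.7
ee_pos: [0.452, 0.2757, 0.1497]
eef_rot: [0.705, 0.709, 0.0, -0.0]
ft_force: [-0.5, -0.3, -0.6]
width: 0.0521
```

```bash
python3 -c "
from h import *
go([.4524,.2735,.15],Rtool(90,0))
s=r.read_state();im=r.camera('wrist');cv2.imwrite('pics/w10.png',im)
__import__('pickle').dump(s,open('s10.pkl','wb'))
for y in (.2425,.2735,.3045):print(proj('wrist',[.4524,y,.037],s))
"
```

```text
t 14.7 tcp [0.452  0.2757 0.1497] w 0.0521 F [-0.5 -0.3 -0.6] q [-0.    0.25 -0.71  1.78  0.18  1.18 -0.76]
shift units [ 0.01 -0.07  0.01] turn units [-0.    0.   -0.08]
[252.0127 220.9365]
[252.2314 190.7937]
[252.459  158.8793]
```

```bash
python3 -c "
from h import *
s=__import__('pickle').load(open('s10.pkl','rb'));im=cv2.imread('pics/w10.png')
crop(im,215,60,365,230,5,'pics/w10c.png')
"
python3 -c "
from h import *
s=__import__('pickle').load(open('s10.pkl','rb'))
for n,uvs in {'N2':((252.5,155),(253,217)),'N1':((323.5,156),(319.5,217)),'B':((253,74),(252.5,140))}.items():
  print(n,[plane('wrist',uv,.036,s) for uv in uvs])
print([plane('wrist',uv,.016,s) for uv in ((225,71.5),(349,75),(341,215.5),(227,215.5))])
"
```

```text
N2 [array([0.4524, 0.308 , 0.036 ]), array([0.4534, 0.2463, 0.036 ])]
N1 [array([0.5203, 0.3082, 0.036 ]), array([0.5205, 0.2463, 0.036 ])]
B [array([0.4524, 0.3838, 0.036 ]), array([0.4523, 0.3222, 0.036 ])]
[array([0.425, 0.389, 0.016]), array([0.5498, 0.3902, 0.016 ]), array([0.5499, 0.2404, 0.016 ]), array([0.4258, 0.2403, 0.016 ])]
```

Call:
{"name": "send_rows", "arguments": {
  "commands": [
    [0.02, 0, -0.8, 0, 0, -0.08, -0.1],
    [0, 0, -1, 0, 0, 0, -0.1],
    [0, 0, -1, 0, 0, 0, -0.1],
    [0, 0, -0.6, 0, 0, 0, -0.1],
    [0, 0, 0, 0, 0, 0, -0.1],
    [0, 0, 0, 0, 0, 0, -0.1]
  ]
}}

```text
time: 15.25
ee_pos: [0.4563, 0.276, 0.0489]
eef_rot: [0.712, 0.702, 0.004, 0.002]
ft_force: [0.8, 0.4, 1.4]
width: 0.048
```

```bash
python3 -c "
from h import *
go([.4526,.2758,.020],Rtool(90,0))
"
```

```text
t 15.25 tcp [0.4563 0.276  0.0489] w 0.048 F [0.8 0.4 1.4] q [-0.05  0.38 -0.67  1.87  0.28  0.98 -0.86]
shift units [-0.12 -0.01 -0.96] turn units [-0.03  0.1   0.17]
```

Call:
{"name": "send_rows", "arguments": {
  "commands": [
    [-0.12, 0, -0.4, -0.03, 0.1, 0.17, -0.1],
    [0, 0, -0.4, 0, 0, 0, -0.1],
    [0, 0, 0, 0, 0, 0, -0.1]
  ]
}}

```text
time: 15.5
ee_pos: [0.4545, 0.2769, 0.0266]
eef_rot: [0.707, 0.707, 0.002, 0.001]
ft_force: [-0.5, -0.2, -0.2]
width: 0.0476
```

```bash
python3 -c "
from h import *
go([.4526,.2758,.020],Rtool(90,0))
"
```

```text
t 15.5 tcp [0.4545 0.2769 0.0266] w 0.0476 F [-0.5 -0.2 -0.2] q [-0.06  0.41 -0.66  1.88  0.31  0.95 -0.87]
shift units [-0.06 -0.04 -0.22] turn units [-0.02  0.04  0.01]
```

Call:
{"name": "send_rows", "arguments": {
  "commands": [
    [-0.06, -0.04, -0.22, -0.02, 0.04, 0.01, -0.1],
    [0, 0, 0, 0, 0, 0, 0],
    [0, 0, 0, 0, 0, 0, 1],
    [0, 0, 0, 0, 0, 0, 1],
    [0, 0, 0, 0, 0, 0, 1],
    [0, 0, 0, 0, 0, 0, 1],
    [0, 0, 0, 0, 0, 0, 1],
    [0, 0, 0, 0, 0, 0, 1],
    [0, 0, 0, 0, 0, 0, 1],
    [0, 0, 0, 0, 0, 0, 1]
  ],
  "grip_force": 30
}}

```text
time: 16.33
ee_pos: [0.4538, 0.2763, 0.0212]
eef_rot: [0.707, 0.707, 0.001, 0.001]
ft_force: [0.8, 0.2, -1.0]
width: 0.0159
```

```bash
python3 -c "
from h import *
go([.4526,.2758,.020],Rtool(90,0))
"
```

```text
t 16.33 tcp [0.4538 0.2763 0.0212] w 0.0159 F [ 0.8  0.2 -1. ] q [-0.07  0.42 -0.66  1.89  0.32  0.94 -0.87]
shift units [-0.04 -0.02 -0.04] turn units [-0.01  0.03  0.01]
```

Call:
{"name": "send_rows", "arguments": {
  "commands": [
    [0, 0, 0.4, 0, 0, 0, 1],
    [0, 0, 0.8, 0, 0, 0, 1],
    [0, 0, 1, 0, 0, 0, 1],
    [0, 0, 1, 0, 0, 0, 1],
    [0, 0, 1, 0, 0, 0, 1],
    [0, 0, 1, 0, 0, 0, 1],
    [0, 0, 1, 0, 0, 0, 1],
    [0, 0, 0, 0, 0, 0, 1]
  ]
}}

```text
time: 17.0
ee_pos: [0.4483, 0.2754, 0.2188]
eef_rot: [0.706, 0.708, -0.001, -0.001]
ft_force: [-0.0, 1.3, -1.8]
width: 0.016
```

```bash
python3 -c "
from h import *
go([.62,.12,.3],Rtool(85,26.4))
im=r.camera('scene');cv2.imwrite('pics/s11.png',im);crop(im,190,120,300,200,7,'pics/s11c.png');crop(im,100,180,260,320,4,'pics/s11d.png')
im=r.camera('top');cv2.imwrite('pics/t11.png',im);crop(im,180,130,320,200,5,'pics/t11c.png')
"
```

```text
t 17.0 tcp [0.4483 0.2754 0.2188] w 0.016 F [-0.   1.3 -1.8] q [ 0.02  0.19 -0.73  1.69  0.13  1.31 -0.73]
shift units [ 5.72 -5.18  2.71] turn units [ 5.28 -0.26 -1.03]
```

```bash
python3 -c "
from h import *
T=[(292.8,172.2),(275.5,168.2),(257.5,164.2),(238.3,160.2)];S=[(274.7,158),(260.5,156),(246,153.8),(230,151.7)]
P=[]
for t,s in zip(T,S):
  X,e=tri([('top',t),('scene',s)]);P.append(X);print(X,e[0])
P=np.array(P);k=np.array([0,1,2,3])
c=P.mean(0);d=np.linalg.svd(P-c)[2][0];d*=np.sign(d[1]);print('dir',d,'yaw',np.degrees(np.arctan2(d[0],d[1])),'slope',np.degrees(np.arcsin(d[2])))
print('spacing',np.diff(P@d))
# impose slope 26.4, yaw from low state
for yaw in (5.0,5.5):
  y=np.radians(yaw);a=np.radians(26.4);u=np.array([np.sin(y)*np.cos(a),np.cos(y)*np.cos(a),np.sin(a)]);n=np.array([-np.sin(y)*np.sin(a),-np.cos(y)*np.sin(a),np.cos(a)])
  o=[c+(i-1.5)*.062*u for i in range(4)];print(yaw,o)
  # opening k at chute y =62k+? ~ 68.5
  for y1 in (.067,.0685):
    foot=o[0]-y1*u-.046*n;print('foot',foot,'mouth floor',foot+.32*u)
"
```

```text
[ 0.6007 -0.1384  0.1238] 0.0004935247165721914
[ 0.607  -0.0827  0.1518] 0.00038175600797514384
[ 0.6121 -0.0278  0.1803] 0.00032504373864914246
[0.6171 0.0283 0.2084] 0.0004835996476929019
dir [0.0866 0.8881 0.4514] yaw 5.572451274757827 slope 26.836330859742333
spacing [0.0626 0.0621 0.0629]
5.0 [array([ 0.602 , -0.1382,  0.1247]), array([ 0.6068, -0.0828,  0.1523]), array([ 0.6116, -0.0275,  0.1798]), array([0.6165, 0.0278, 0.2074])]
foot [ 0.5985 -0.1776  0.0537] mouth floor [0.6235 0.108  0.196 ]
foot [ 0.5984 -0.1789  0.053 ] mouth floor [0.6234 0.1066 0.1953]
5.5 [array([ 0.6012, -0.1381,  0.1247]), array([ 0.6066, -0.0828,  0.1523]), array([ 0.6119, -0.0275,  0.1798]), array([0.6172, 0.0277, 0.2074])]
foot [ 0.5974 -0.1775  0.0537] mouth floor [0.6249 0.1078 0.196 ]
foot [ 0.5973 -0.1788  0.053 ] mouth floor [0.6248 0.1065 0.1953]
```

```bash
python3 -c "
from h import *
s=__import__('pickle').load(open('s2.pkl','rb'))
c=np.array([.616,.007,.130]);y=np.radians(5.3);a=np.radians(10.)
u=np.array([np.sin(y)*np.cos(a),np.cos(y)*np.cos(a),np.sin(a)]);n=np.array([-np.sin(y)*np.sin(a),-np.cos(y)*np.sin(a),np.cos(a)])
def pl(n_,uv,s=None,c=c,n=n):
  o,d=ray(n_,uv,s);return o+d*((c-o)@n)/(d@n)
for nm,uv in {'lo':(174,181),'o2':(285,185),'o3':(341,187),'o4':(391.5,189),'hi':(406.5,189.5)}.items(): print(nm,(pl('wrist',uv,s)-c)@u)
c=np.array([.61,-.055,.166]);a=np.radians(26.4)
u=np.array([np.sin(y)*np.cos(a),np.cos(y)*np.cos(a),np.sin(a)]);n=np.array([-np.sin(y)*np.sin(a),-np.cos(y)*np.sin(a),np.cos(a)])
for nm,uv in {'lo':(307,175),'o1':(292.8,172.2),'o4':(238.3,160.2),'hi':(231.9,158.8),'end?':(200,155)}.items(): print(nm,(pl('top',uv,c=c,n=n)-c)@u)
"
```

```text
lo -0.17543001649874576
o2 -0.05923166976223648
o3 0.00162856020438256
o4 0.06324758390704285
hi 0.08354646315522064
lo -0.1475936184850445
o1 -0.09405757859655493
o4 0.09375807482612125
hi 0.11411689487368587
end? 0.2097845934800376
```

```bash
cat >> h.py <<'E'
YAW=np.radians(5.4);A=np.radians(26.4)
U=np.array([np.sin(YAW)*np.cos(A),np.cos(YAW)*np.cos(A),np.sin(A)])
N=np.array([-np.sin(YAW)*np.sin(A),-np.cos(YAW)*np.sin(A),np.cos(A)])
XC=np.cross(U,N)
O1=np.array([.6015,-.1382,.1247])
FOOT=O1-.0725*U-.046*N
def C(x,y,z): return FOOT+x*XC+y*U+z*N
E
python3 -c "
from h import *
print(XC,FOOT,C(0,.32,0))
for h in (.2,.25):print(plane('top',(240,108),h))
print(tri([('top',(243,110)),('scene',(203,112))]))
go(C(0,.321,.0147+.06),Rtool(84.6,26.4))
"
```

```text
[ 0.9956 -0.0941  0.    ] [ 0.5973 -0.1825  0.0513] [0.6243 0.1029 0.1935]
[0.7816 0.0248 0.2   ]
[0.7608 0.0229 0.25  ]
(array([0.7463, 0.0182, 0.2824]), [np.float64(0.006537682361497392), np.float64(0.006537682361497496)])
t 17.1 tcp [0.4471 0.274  0.214 ] w 0.0163 F [-0.  -0.5 -3.1] q [ 0.02  0.19 -0.73  1.7   0.13  1.31 -0.73]
shift units [ 5.8  -6.78  1.56] turn units [ 5.31 -0.29 -1.11]
```

Call:
{"name": "send_rows", "arguments": {
  "commands": [
    [0.2, -0.2, 1, 0.44, 0, -0.1, 1],
    [0.3, -0.3, 1, 0.44, 0, -0.1, 1],
    [0.5, -0.6, 0.5, 0.44, -0.02, -0.1, 1],
    [0.6, -0.7, 0, 0.44, -0.02, -0.1, 1],
    [0.6, -0.7, 0, 0.44, -0.02, -0.1, 1],
    [0.6, -0.7, 0, 0.44, -0.02, -0.1, 1],
    [0.6, -0.7, 0, 0.44, -0.02, -0.1, 1],
    [0.6, -0.7, 0, 0.44, -0.02, -0.1, 1],
    [0.6, -0.7, 0, 0.44, -0.02, -0.1, 1],
    [0.5, -0.6, 0, 0.44, -0.02, -0.1, 1]
  ]
}}

```text
time: 17.93
ee_pos: [0.594, 0.0943, 0.2813]
eef_rot: [0.716, 0.67, 0.136, -0.14]
ft_force: [0.6, -0.2, -2.3]
width: 0.016
```

Call:
{"name": "send_rows", "arguments": {
  "commands": [
    [0.3, -0.6, 0, 0.4, -0.02, -0.1, 1],
    [0, 0, 0, 0.4, 0, 0, 1],
    [0, 0, 0, 0, 0, 0, 1]
  ]
}}

```text
time: 18.18
ee_pos: [0.6044, 0.0664, 0.2737]
eef_rot: [0.718, 0.656, 0.159, -0.168]
ft_force: [0.6, 0.8, -2.9]
width: 0.0159
```

```bash
python3 -c "
from h import *
go(C(0,.321,.0147+.06),Rtool(84.6,26.4))
s=r.read_state();im=r.camera('wrist');cv2.imwrite('pics/w12.png',im);__import__('pickle').dump(s,open('s12.pkl','wb'))
print(proj('wrist',C(0,.28,0),s),proj('wrist',C(0,.362,0),s))
"
```

```text
t 18.18 tcp [0.6044 0.0664 0.2737] w 0.0159 F [ 0.6  0.8 -2.9] q [ 0.49  0.33 -0.52  1.47 -0.31  1.38 -0.04]
shift units [ 0.56  0.14 -0.43] turn units [-0.09 -0.32 -0.12]
[272.8194 239.3217] [274.323  150.6259]
```

Call:
{"name": "send_rows", "arguments": {
  "commands": [
    [0.56, 0.14, -0.3, -0.09, -0.32, -0.12, 1],
    [0, 0, 0, 0, 0, 0, 1],
    [0, 0, 0, 0, 0, 0, 1]
  ]
}}

```text
time: 18.48
ee_pos: [0.6196, 0.0728, 0.2626]
eef_rot: [0.72, 0.657, 0.165, -0.154]
ft_force: [0.3, -0.1, -2.6]
width: 0.0159
```

```bash
python3 -c "
from h import *
go(C(0,.321,.0147+.06),Rtool(84.6,26.4))
s=r.read_state();im=r.camera('wrist');cv2.imwrite('pics/w12.png',im);__import__('pickle').dump(s,open('s12.pkl','wb'))
print(proj('wrist',C(0,.28,0),s),proj('wrist',C(0,.362,0),s),proj('wrist',C(0,.362,.028),s))
crop(im,205,110,315,310,4,'pics/w12c.png')
"
```

```text
t 18.48 tcp [0.6196 0.0728 0.2626] w 0.0159 F [ 0.3 -0.1 -2.6] q [ 0.47  0.35 -0.52  1.47 -0.29  1.33 -0.05]
shift units [ 0.05 -0.07 -0.06] turn units [ 0.06 -0.04 -0.04]
[254.4224 246.4682] [254.7533 154.233 ] [254.8729 160.1182]
```

```bash
sed -i 's/^O1=.*/O1=np.array([.6035,-.1382,.1247])/' h.py; python3 -c "
from h import *
go(C(0,.321,.0147+.034),Rtool(84.6,26.4))
"
```

```text
t 18.53 tcp [0.6194 0.0733 0.2625] w 0.0161 F [ 0.3  0.3 -2.3] q [ 0.47  0.35 -0.52  1.47 -0.29  1.33 -0.05]
shift units [ 0.16  0.3  -0.83] turn units [ 0.06 -0.04 -0.04]
```

Call:
{"name": "send_rows", "arguments": {
  "commands": [
    [0.12, 0.15, -0.4, 0.06, -0.04, -0.04, 1],
    [0.04, 0.15, -0.4, 0, 0, 0, 1],
    [0, 0, 0, 0, 0, 0, 1]
  ]
}}

```text
time: 18.78
ee_pos: [0.623, 0.085, 0.2389]
eef_rot: [0.719, 0.657, 0.167, -0.155]
ft_force: [-0.8, 1.0, -2.6]
width: 0.0161
```

```bash
python3 -c "
from h import *
go(C(0,.321,.0147+.034),Rtool(84.6,26.4))
s=r.read_state();im=r.camera('wrist');cv2.imwrite('pics/w13.png',im);__import__('pickle').dump(s,open('s13.pkl','wb'))
print(proj('wrist',C(0,.28,0),s),proj('wrist',C(0,.362,0),s),proj('wrist',C(0,.362,.028),s))
crop(im,205,110,315,310,4,'pics/w13c.png')
im=r.camera('scene');crop(im,180,90,280,200,6,'pics/s13c.png')
"
```

```text
t 18.78 tcp [0.623  0.085  0.2389] w 0.0161 F [-0.8  1.  -2.6] q [ 0.45  0.37 -0.53  1.5  -0.29  1.28 -0.05]
shift units [ 0.05 -0.09 -0.04] turn units [ 0.01  0.   -0.05]
[253.9247 261.9038] [254.5839 160.6833] [254.7995 168.1536]
```

```bash
sed -i 's/^O1=.*/O1=np.array([.6038,-.1382,.1247])/' h.py; python3 -c "
from h import *
go(C(0,.321,.0147+.014),Rtool(84.6,26.4))
"
```

```text
t 18.88 tcp [0.6237 0.0842 0.2408] w 0.0157 F [-0.3  0.1 -1.9] q [ 0.45  0.37 -0.53  1.49 -0.29  1.28 -0.05]
shift units [ 0.06  0.23 -0.7 ] turn units [ 0.01  0.03 -0.04]
```

Call:
{"name": "send_rows", "arguments": {
  "commands": [
    [0.05, 0.12, -0.3, 0, 0.03, -0.04, 1],
    [0.01, 0.11, -0.3, 0, 0, 0, 1],
    [0, 0, 0, 0, 0, 0, 1]
  ]
}}

```text
time: 19.13
ee_pos: [0.6261, 0.0913, 0.223]
eef_rot: [0.72, 0.655, 0.168, -0.153]
ft_force: [0.6, 0.1, -1.9]
width: 0.0162
```

```bash
python3 -c "
from h import *
go(C(0,.321,.0147+.014),Rtool(84.6,26.4))
s=r.read_state();im=r.camera('wrist');cv2.imwrite('pics/w13.png',im);__import__('pickle').dump(s,open('s13.pkl','wb'))
print(proj('wrist',C(0,.28,0),s),proj('wrist',C(0,.362,0),s),proj('wrist',C(0,.362,.028),s))
crop(im,205,110,315,310,4,'pics/w13c.png')
"
```

```text
t 19.13 tcp [0.6261 0.0913 0.223 ] w 0.0162 F [ 0.6  0.1 -1.9] q [ 0.44  0.38 -0.53  1.51 -0.28  1.24 -0.06]
shift units [-0.02 -0.01 -0.11] turn units [0.03 0.02 0.01]
[251.0648 271.3228] [250.8965 163.0875] [250.7228 171.7421]
```

Call:
{"name": "send_rows", "arguments": {
  "commands": [
    [0, 0.07, -0.15, 0.03, 0.02, 0, 1],
    [0, 0.06, -0.15, 0, 0, 0, 1],
    [0, 0.04, -0.1, 0, 0, 0, 1],
    [0, 0, 0, 0, 0, 0, 1]
  ]
}}

```text
time: 19.52
ee_pos: [0.6261, 0.0964, 0.2109]
eef_rot: [0.72, 0.655, 0.168, -0.155]
ft_force: [-0.2, 0.8, -2.3]
width: 0.0162
```

```bash
python3 -c "
from h import *
go(C(0,.321,.0147),Rtool(84.6,26.4))
s=r.read_state();R,p=pose(s);print('chute coords',(p-FOOT)@XC,(p-FOOT)@U,(p-FOOT)@N)
im=r.camera('wrist');cv2.imwrite('pics/w13.png',im)
crop(im,205,110,315,310,4,'pics/w13c.png')
"
```

```text
t 19.52 tcp [0.6261 0.0964 0.2109] w 0.0162 F [-0.2  0.8 -2.3] q [ 0.44  0.39 -0.53  1.53 -0.28  1.22 -0.06]
shift units [-0.    0.03 -0.12] turn units [-0.01 -0.    0.01]
chute coords 0.00015468799793259588 0.32188440374002314 0.018439260806527108
```

Call:
{"name": "send_rows", "arguments": {
  "commands": [
    [0, 0.03, -0.07, 0, 0, 0, 1],
    [0, 0.01, -0.03, 0, 0, 0, 1],
    [0, 0, 0, 0, 0, 0, 1],
    [0, 0, 0, 0, 0, 0, 0.4],
    [0, 0, 0, 0, 0, 0, 0.2],
    [0, 0, 0, 0, 0, 0, 0.2],
    [0, 0, 0, 0, 0, 0, 0.2],
    [0, 0, 0, 0, 0, 0, 0.2],
    [0, 0, 0, 0, 0, 0, 0.2]
  ]
}}

```text
time: 20.32
ee_pos: [0.628, 0.0975, 0.2102]
eef_rot: [0.72, 0.655, 0.17, -0.153]
ft_force: [0.5, -0.2, 0.4]
width: 0.0338
```

```bash
python3 -c "
from h import *
s=r.read_state();R,p=pose(s);print(s['width'],s['ft_force'],'chute coords',(p-FOOT)@XC,(p-FOOT)@U,(p-FOOT)@N)
im=r.camera('wrist');cv2.imwrite('pics/w14.png',im)
crop(im,205,110,315,310,4,'pics/w13c.png')
im=r.camera('scene');crop(im,180,90,320,200,5,'pics/s13c.png')
"
```

```text
0.033787721097857604 [ 0.5129 -0.1677  0.4157] chute coords 0.0019133768761990949 0.3227163498089901 0.017288750508422074
```

Call:
{"name": "send_rows", "arguments": {
  "commands": [
    [-0.03, -0.22, 0.45, 0, 0, 0, 0.1],
    [-0.03, -0.3, 0.6, 0, 0, 0, 0],
    [-0.03, -0.3, 0.6, 0, 0, 0, 0],
    [0, 0, 1, 0, 0, 0, -0.1],
    [-0.3, 0.3, 0.6, -0.4, 0, 0.1, -0.1],
    [-0.3, 0.6, 0, -0.4, 0, 0.1, -0.1],
    [-0.4, 0.8, 0, -0.6, 0, 0.1, -0.1],
    [-0.4, 0.8, 0, -0.6, 0, 0.1, -0.1],
    [-0.4, 0.8, 0, -0.6, 0, 0.1, -0.1],
    [-0.4, 0.8, 0, -0.6, 0, 0.1, -0.1]
  ]
}}

```text
time: 21.25
ee_pos: [0.5594, 0.1864, 0.3102]
eef_rot: [0.725, 0.684, 0.071, -0.05]
ft_force: [0.5, 0.4, -0.7]
width: 0.0479
```

```bash
python3 -c "
from h import *
go([.5205,.277,.15],Rtool(90,0))
im=r.camera('scene');cv2.imwrite('pics/s15.png',im);crop(im,180,90,320,200,5,'pics/s15c.png');crop(im,120,210,240,320,6,'pics/s15d.png')
"
```

```text
t 21.25 tcp [0.5594 0.1864 0.3102] w 0.0479 F [ 0.5  0.4 -0.7] q [ 0.2   0.21 -0.59  1.47 -0.03  1.4  -0.44]
shift units [-1.3   3.02 -5.34] turn units [-1.97  0.33  0.67]
```

Call:
{"name": "send_rows", "arguments": {
  "commands": [
    [-0.25, 0.55, -0.5, -0.4, 0.07, 0.15, -0.1],
    [-0.25, 0.6, -1, -0.4, 0.07, 0.15, -0.1],
    [-0.25, 0.6, -1, -0.4, 0.07, 0.15, -0.1],
    [-0.25, 0.6, -1, -0.4, 0.07, 0.15, -0.1],
    [-0.2, 0.5, -1, -0.4, 0.05, 0.07, -0.1],
    [0, 0, 0, 0, 0, 0, -0.1],
    [0, 0, 0, 0, 0, 0, -0.1]
  ]
}}

```text
time: 21.88
ee_pos: [0.5156, 0.2894, 0.1747]
eef_rot: [0.698, 0.716, -0.001, 0.004]
ft_force: [1.0, -0.4, 0.4]
width: 0.048
```

```bash
python3 -c "
from h import *
go([.5205,.277,.15],Rtool(90,0))
s=r.read_state();im=r.camera('wrist');cv2.imwrite('pics/w16.png',im)
__import__('pickle').dump(s,open('s16.pkl','wb'))
crop(im,150,60,350,240,4,'pics/w16c.png')
"
```

```text
t 21.88 tcp [0.5156 0.2894 0.1747] w 0.048 F [ 1.  -0.4  0.4] q [-0.08  0.36 -0.64  1.59  0.23  1.27 -0.73]
shift units [ 0.16 -0.41 -0.82] turn units [ 0.08  0.06 -0.29]
```

```bash
python3 -c "
from h import *
s=__import__('pickle').load(open('s16.pkl','rb'))
for n,uvs in {'N1':((258.3,162.5),(257,219.5)),'B':((193.5,89),(192.5,149))}.items():
  P=[plane('wrist',uv,.036,s) for uv in uvs];print(n,P,(P[0]+P[1])/2)
"
```

```text
N1 [array([0.5225, 0.3094, 0.036 ]), array([0.523 , 0.2468, 0.036 ])] [0.5227 0.2781 0.036 ]
B [array([0.4553, 0.384 , 0.036 ]), array([0.4544, 0.3223, 0.036 ])] [0.4548 0.3532 0.036 ]
```

Call:
{"name": "send_rows", "arguments": {
  "commands": [
    [0.18, -0.4, -0.8, 0.08, 0.06, -0.29, -0.1],
    [0, 0, -1, 0, 0, 0, -0.1],
    [0, 0, -1, 0, 0, 0, -0.1],
    [0, 0, -0.9, 0, 0, 0, -0.1],
    [0, 0, 0, 0, 0, 0, -0.1],
    [0, 0, 0, 0, 0, 0, -0.1]
  ]
}}

```text
time: 22.43
ee_pos: [0.5291, 0.2721, 0.069]
eef_rot: [0.712, 0.702, 0.007, 0.002]
ft_force: [0.3, 1.0, 1.6]
width: 0.0479
```

```bash
python3 -c "
from h import *
go([.5217,.2765,.020],Rtool(90,0))
s=r.read_state();im=r.camera('wrist');cv2.imwrite('pics/w17.png',im)
crop(im,190,110,350,260,5,'pics/w17c.png')
"
```

```text
t 22.43 tcp [0.5291 0.2721 0.069 ] w 0.0479 F [0.3 1.  1.6] q [-0.07  0.46 -0.6   1.7   0.29  1.06 -0.77]
shift units [-0.25  0.15 -1.63] turn units [-0.08  0.14  0.15]
```

Call:
{"name": "send_rows", "arguments": {
  "commands": [
    [-0.25, 0.15, 0, -0.08, 0.14, 0.15, -0.1],
    [0, 0, -0.6, 0, 0, 0, -0.1],
    [0, 0, -0.6, 0, 0, 0, -0.1],
    [0, 0, 0, 0, 0, 0, -0.1],
    [0, 0, 0, 0, 0, 0, -0.1]
  ]
}}

```text
time: 22.9
ee_pos: [0.5259, 0.2798, 0.0437]
eef_rot: [0.707, 0.707, 0.005, 0.002]
ft_force: [0.7, -0.1, 0.5]
width: 0.0477
```

```bash
python3 -c "
from h import *
go([.5217,.2765,.020],Rtool(90,0))
"
```

```text
t 22.9 tcp [0.5259 0.2798 0.0437] w 0.0477 F [ 0.7 -0.1  0.5] q [-0.09  0.49 -0.59  1.71  0.32  1.02 -0.79]
shift units [-0.14 -0.11 -0.79] turn units [-0.05  0.12 -0.  ]
```

Call:
{"name": "send_rows", "arguments": {
  "commands": [
    [-0.14, -0.11, -0.35, -0.05, 0.12, 0, -0.1],
    [-0.05, 0, -0.35, 0, 0, 0, -0.1],
    [0, 0, 0, 0, 0, 0, -0.1]
  ]
}}

```text
time: 23.15
ee_pos: [0.5214, 0.2778, 0.0255]
eef_rot: [0.707, 0.707, 0.002, 0.001]
ft_force: [0.2, -0.1, -0.7]
width: 0.0481
```

```bash
python3 -c "
from h import *
go([.5217,.2765,.020],Rtool(90,0))
"
```

```text
t 23.15 tcp [0.5214 0.2778 0.0255] w 0.0481 F [ 0.2 -0.1 -0.7] q [-0.1   0.51 -0.59  1.73  0.33  0.99 -0.8 ]
shift units [ 0.01 -0.04 -0.18] turn units [-0.02  0.04 -0.01]
```

Call:
{"name": "send_rows", "arguments": {
  "commands": [
    [0, -0.04, -0.17, -0.02, 0.04, 0, -0.1],
    [0, 0, 0, 0, 0, 0, 0],
    [0, 0, 0, 0, 0, 0, 1],
    [0, 0, 0, 0, 0, 0, 1],
    [0, 0, 0, 0, 0, 0, 1],
    [0, 0, 0, 0, 0, 0, 1],
    [0, 0, 0, 0, 0, 0, 1],
    [0, 0, 0, 0, 0, 0, 1],
    [0, 0, 0, 0, 0, 0, 1],
    [0, 0, 0, 0, 0, 0, 1]
  ],
  "grip_force": 30
}}

```text
time: 23.98
ee_pos: [0.5218, 0.2767, 0.0208]
eef_rot: [0.707, 0.707, 0.0, -0.0]
ft_force: [-0.0, 0.3, -1.3]
width: 0.0163
```

```bash
python3 -c "
from h import *
go([.5217,.2765,.020],Rtool(90,0))
"
```

```text
t 23.98 tcp [0.5218 0.2767 0.0208] w 0.0163 F [-0.   0.3 -1.3] q [-0.1   0.52 -0.58  1.73  0.33  0.99 -0.8 ]
shift units [-0.   -0.01 -0.03] turn units [-0.01  0.01 -0.01]
```

Call:
{"name": "send_rows", "arguments": {
  "commands": [
    [0, 0, 0.4, 0, 0, 0, 1],
    [0, 0, 0.8, 0, 0, 0, 1],
    [0, 0, 1, 0, 0, 0, 1],
    [0, 0, 1, 0, 0, 0, 1],
    [0, 0, 1, 0, 0, 0, 1],
    [0.1, -0.1, 1, 0.4, 0, -0.1, 1],
    [0.2, -0.3, 1, 0.4, 0, -0.1, 1],
    [0.3, -0.5, 1, 0.4, 0, -0.1, 1],
    [0.4, -0.6, 1, 0.4, 0, -0.1, 1],
    [0.4, -0.7, 0.6, 0.4, 0, -0.1, 1]
  ]
}}

```text
time: 24.82
ee_pos: [0.5518, 0.2154, 0.2984]
eef_rot: [0.712, 0.697, 0.06, -0.067]
ft_force: [0.6, 0.6, -2.2]
width: 0.0161
```

```bash
python3 -c "
from h import *
go(C(0,.321,.0147+.06),Rtool(84.6,26.4))
"
```

```text
t 24.82 tcp [0.5518 0.2154 0.2984] w 0.0161 F [ 0.6  0.6 -2.2] q [ 0.18  0.25 -0.63  1.46 -0.02  1.41 -0.46]
shift units [ 2.39 -4.82 -1.25] turn units [ 3.21 -0.28 -0.86]
```

Call:
{"name": "send_rows", "arguments": {
  "commands": [
    [0.34, -0.7, 0, 0.45, -0.04, -0.12, 1],
    [0.34, -0.7, 0, 0.45, -0.04, -0.12, 1],
    [0.34, -0.7, 0, 0.45, -0.04, -0.12, 1],
    [0.34, -0.7, 0, 0.45, -0.04, -0.12, 1],
    [0.34, -0.7, -0.1, 0.45, -0.04, -0.12, 1],
    [0.34, -0.5, -0.1, 0.45, -0.04, -0.12, 1],
    [0.2, 0, -0.2, 0.3, -0.04, -0.12, 1],
    [0, 0, 0, 0, 0, 0, 1]
  ]
}}

```text
time: 25.48
ee_pos: [0.6231, 0.0828, 0.2997]
eef_rot: [0.722, 0.654, 0.173, -0.145]
ft_force: [0.3, 0.3, -3.2]
width: 0.0158
```

```bash
python3 -c "
from h import *
go(C(0,.321,.0147+.06),Rtool(84.6,26.4))
"
```

```text
t 25.48 tcp [0.6231 0.0828 0.2997] w 0.0158 F [ 0.3  0.3 -3.2] q [ 0.48  0.32 -0.55  1.43 -0.29  1.36 -0.1 ]
shift units [ 0.02 -0.4  -1.29] turn units [0.08 0.22 0.1 ]
```

Call:
{"name": "send_rows", "arguments": {
  "commands": [
    [0.02, -0.2, -0.6, 0.08, 0.22, 0.1, 1],
    [0, -0.1, -0.6, 0, 0, 0, 1],
    [0, 0.1, -0.4, 0, 0, 0, 1],
    [0, 0, 0, 0, 0, 0, 1],
    [0, 0, 0, 0, 0, 0, 1]
  ]
}}

```text
time: 25.9
ee_pos: [0.6216, 0.081, 0.2536]
eef_rot: [0.718, 0.658, 0.167, -0.155]
ft_force: [0.7, 0.6, -2.0]
width: 0.0157
```

```bash
python3 -c "
from h import *
go(C(0,.321,.0143+.034),Rtool(84.6,26.4))
s=r.read_state();R,p=pose(s);print('chute coords',(p-FOOT)@XC,(p-FOOT)@U,(p-FOOT)@N)
"
```

```text
t 25.9 tcp [0.6216 0.081  0.2536] w 0.0157 F [ 0.7  0.6 -2. ] q [ 0.48  0.36 -0.55  1.48 -0.28  1.3  -0.06]
shift units [ 0.1   0.05 -0.54] turn units [ 0.02  0.01 -0.08]
chute coords -0.0029351731755156555 0.3267725016154661 0.06367370921106084
```

Call:
{"name": "send_rows", "arguments": {
  "commands": [
    [0.1, 0.05, -0.25, 0.02, 0, -0.08, 1],
    [0.02, 0, -0.25, 0, 0, 0, 1],
    [0, 0, 0, 0, 0, 0, 1]
  ]
}}

```text
time: 26.15
ee_pos: [0.6255, 0.0857, 0.2403]
eef_rot: [0.719, 0.657, 0.169, -0.154]
ft_force: [0.1, 0.0, -3.0]
width: 0.0163
```

```bash
python3 -c "
from h import *
go(C(0,.321,.0143+.014),Rtool(84.6,26.4))
s=r.read_state();R,p=pose(s);print('chute coords',(p-FOOT)@XC,(p-FOOT)@U,(p-FOOT)@N)
im=r.camera('wrist');crop(im,205,110,315,310,4,'pics/w18c.png')
"
```

```text
t 26.15 tcp [0.6255 0.0857 0.2403] w 0.0163 F [ 0.1  0.  -3. ] q [ 0.47  0.37 -0.55  1.49 -0.28  1.27 -0.06]
shift units [ 0.    0.18 -0.7 ] turn units [ 0.    0.05 -0.04]
chute coords 0.0005034830581550124 0.32540054353592907 0.049560995504388236
```

Call:
{"name": "send_rows", "arguments": {
  "commands": [
    [0, 0.1, -0.35, 0, 0.05, -0.04, 1],
    [0, 0.1, -0.3, 0, 0, 0, 1],
    [0, 0, 0, 0, 0, 0, 1]
  ]
}}

```text
time: 26.45
ee_pos: [0.6261, 0.0927, 0.2209]
eef_rot: [0.72, 0.655, 0.169, -0.154]
ft_force: [-0.1, 0.9, -2.2]
width: 0.0161
```

```bash
python3 -c "
from h import *
go(C(0,.321,.0143+.002),Rtool(84.6,26.4))
s=r.read_state();R,p=pose(s);print('chute coords',(p-FOOT)@XC,(p-FOOT)@U,(p-FOOT)@N)
im=r.camera('wrist');crop(im,205,110,315,310,4,'pics/w18c.png')
"
```

```text
t 26.45 tcp [0.6261 0.0927 0.2209] w 0.0161 F [-0.1  0.9 -2.2] q [ 0.46  0.39 -0.55  1.52 -0.27  1.23 -0.06]
shift units [-0.    0.13 -0.41] turn units [ 0.    0.03 -0.  ]
chute coords 0.00047066833169983246 0.32306805234033287 0.029047419143234193
```

```bash
python3 -c "
from h import *
s=r.read_state()
o,d=ray('wrist',(251.5,296),s)
for z in (0,.021,.028):
  X=o+d*((FOOT+z*N-o)@N)/(d@N);print(z,(X-FOOT)@XC,(X-FOOT)@U)
im=r.camera('wrist');cv2.imwrite('pics/w19.png',im);crop(im,200,180,310,310,6,'pics/w19c.png')
"
```

```text
0 0.00040347266866130616 0.2587197246826851
0.021 0.0004301476557507035 0.2737861268692714
0.028 0.00043903931811372607 0.2788082609314668
```

Call:
{"name": "send_rows", "arguments": {
  "commands": [
    [0, 0, 0, 0, 0, 0, 1],
    [0, 0, 0, 0, 0, 0, 1],
    [0, 0, 0, 0, 0, 0, 1],
    [0, 0, 0, 0, 0, 0, 1],
    [0, 0, 0, 0, 0, 0, 1],
    [0, 0, 0, 0, 0, 0, 1]
  ]
}}

```text
time: 27.05
ee_pos: [0.6273, 0.0915, 0.2236]
eef_rot: [0.72, 0.655, 0.17, -0.153]
ft_force: [-0.2, 1.1, -2.4]
width: 0.0163
```

```bash
python3 -c "
from h import *
s=r.read_state();go(C(0,.321,.0143+.002),Rtool(84.6,26.4))
im=r.camera('wrist');cv2.imwrite('pics/w20.png',im);crop(im,200,180,310,310,6,'pics/w20c.png')
im=r.camera('top');cv2.imwrite('pics/t20.png',im);crop(im,190,130,330,200,5,'pics/t20c.png')
im=r.camera('scene');cv2.imwrite('pics/s20.png',im);crop(im,190,120,300,200,7,'pics/s20c.png')
"
```

```text
t 27.05 tcp [0.6273 0.0915 0.2236] w 0.0163 F [-0.2  1.1 -2.4] q [ 0.46  0.38 -0.55  1.51 -0.27  1.24 -0.06]
shift units [-0.05  0.17 -0.5 ] turn units [0.   0.06 0.02]
```

```bash
python3 -c "
from h import *
s={'ee_pos':[.628,.0975,.2102],'eef_rot':[.72,.655,.17,-.153]}
def at(uv,z,s):
  o,d=ray('wrist',uv,s);X=o+d*((FOOT+z*N-o)@N)/(d@N);return (X-FOOT)@XC,(X-FOOT)@U
print(at((247,246),.03,s),at((249,301),.03,s),at((249,301),.0,s))
s={'ee_pos':[.6273,.0915,.2236],'eef_rot':[.72,.655,.17,-.153]}
for z in (.015,.021,.03):print(z,at((250,295),z,s))
"
```

```text
(np.float64(-0.0008259770773293868), np.float64(0.3232285997178641)) (np.float64(0.00014804119353108958), np.float64(0.28497145965541926)) (np.float64(-9.823330974429502e-05), np.float64(0.26270740156970585))
0.015 (np.float64(0.0005226651389283579), np.float64(0.26903368222583945))
0.021 (np.float64(0.0005468775082102052), np.float64(0.2733014588884348))
0.03 (np.float64(0.0005831960621331376), np.float64(0.2797031238823281))
```

```bash
python3 -c "
from h import *
im=cv2.imread('pics/w14.png');crop(im,200,210,310,310,7,'pics/w14c.png')"
python3 -c "
from h import *
go(C(0,.332,.0143+.002),Rtool(84.6,26.4))
"
```

```text
t 27.2 tcp [0.6273 0.0915 0.2235] w 0.0159 F [-0.4  0.4 -2.4] q [ 0.46  0.38 -0.55  1.51 -0.27  1.24 -0.06]
shift units [-0.01  0.49 -0.33] turn units [0.01 0.06 0.02]
```

Call:
{"name": "send_rows", "arguments": {
  "commands": [
    [0, 0.25, -0.1, 0, 0.06, 0.02, 1],
    [0, 0.22, -0.1, 0, 0, 0, 1],
    [0, 0, -0.12, 0, 0, 0, 1],
    [0, 0, 0, 0, 0, 0, 1],
    [0, 0, 0, 0, 0, 0, 1]
  ]
}}

```text
time: 27.62
ee_pos: [0.6268, 0.1081, 0.2126]
eef_rot: [0.72, 0.656, 0.167, -0.155]
ft_force: [0.3, -0.4, -2.1]
width: 0.0158
```

```bash
python3 -c "
from h import *
go(C(0,.332,.0143+.002),Rtool(84.6,26.4))
s=r.read_state();R,p=pose(s);print('chute coords',(p-FOOT)@XC,(p-FOOT)@U,(p-FOOT)@N)
im=r.camera('wrist');crop(im,205,110,315,310,4,'pics/w18c.png')
"
```

```text
t 27.62 tcp [0.6268 0.1081 0.2126] w 0.0158 F [ 0.3 -0.4 -2.1] q [ 0.44  0.4  -0.56  1.53 -0.27  1.21 -0.08]
shift units [ 0.01 -0.06  0.03] turn units [ 0.   -0.02 -0.02]
chute coords -0.00031825234838607383 0.3330969397217776 0.014718476387087509
```

Call:
{"name": "send_rows", "arguments": {
  "commands": [
    [0, 0, 0, 0, 0, 0, 0],
    [0, 0, 0, 0, 0, 0, 0],
    [0, 0, 0, 0, 0, 0, 0],
    [0, 0, 0, 0, 0, 0, 0],
    [0, 0, 0, 0, 0, 0, 0],
    [0, 0, 0, 0, 0, 0, 0],
    [0, 0, 0, 0, 0, 0, 0],
    [0, 0, 0, 0, 0, 0, 0]
  ]
}}

```text
time: 28.33
ee_pos: [0.6283, 0.1074, 0.2147]
eef_rot: [0.72, 0.655, 0.169, -0.154]
ft_force: [-0.5, 0.4, -0.3]
width: 0.043
```

```bash
python3 -c "
from h import *
s=r.read_state();R,p=pose(s);print('chute coords',(p-FOOT)@XC,(p-FOOT)@U,(p-FOOT)@N)
im=r.camera('wrist');crop(im,205,110,315,310,4,'pics/w18c.png')
"
```

```text
chute coords 0.001231502908194811 0.3335743376530161 0.016884121449315226
```

Call:
{"name": "send_rows", "arguments": {
  "commands": [
    [0, -0.2, 0.5, 0, 0, 0, 0],
    [0, -0.3, 0.7, 0, 0, 0, 0],
    [0, -0.2, 0.8, 0, 0, 0, 0],
    [0, 0.3, 0.8, 0, 0, 0, 0],
    [0, 0.8, 0.5, 0, 0, 0, 0],
    [0, 0.8, 0, 0, 0, 0, 0],
    [0, 0, 0, 0, 0, 0, 0],
    [0, 0, 0, 0, 0, 0, 0]
  ]
}}

```text
time: 29.05
ee_pos: [0.6272, 0.1429, 0.3176]
eef_rot: [0.721, 0.654, 0.168, -0.155]
ft_force: [1.1, -0.9, 0.4]
width: 0.0437
```

```bash
python3 -c "
from h import *
s=r.read_state();R,p=pose(s);print('chute coords',p,(p-FOOT)@XC,(p-FOOT)@U,(p-FOOT)@N)
im=r.camera('wrist');cv2.imwrite('pics/w21.png',im)
for y in (.28,.32,.362): print(y,proj('wrist',C(0,y,0),s),proj('wrist',C(0,y,.021),s))
"
```

```text
chute coords [0.6272 0.1429 0.3176] -0.0031827546093832638 0.41094568895640265 0.09337049044727025
0.28 [255.2869 311.4723] [255.4697 323.969 ]
0.32 [255.3718 280.9061] [255.584  292.6595]
0.362 [255.4377 243.8283] [255.682  253.9861]
```

```bash
python3 -c "
from h import *
go(C(0,.22,.13),Rtool(84.6,26.4))
"
```

```text
t 29.1 tcp [0.6269 0.1435 0.3175] w 0.0439 F [ 0.1  0.8 -0. ] q [ 0.39  0.34 -0.58  1.38 -0.27  1.37 -0.21]
shift units [-0.47 -6.25 -1.73] turn units [-0.01 -0.    0.03]
```

Call:
{"name": "send_rows", "arguments": {
  "commands": [
    [-0.1, -0.8, -0.1, 0, 0, 0, 0],
    [-0.1, -1, -0.2, 0, 0, 0, 0],
    [-0.1, -1, -0.3, 0, 0, 0, 0],
    [-0.1, -1, -0.3, 0, 0, 0, 0],
    [-0.1, -1, -0.3, 0, 0, 0, 0],
    [0, -1, -0.3, 0, 0, 0, 0],
    [0, -0.3, -0.1, 0, 0, 0, 0],
    [0, 0, 0, 0, 0, 0, 0],
    [0, 0, 0, 0, 0, 0, 0]
  ]
}}

```text
time: 29.85
ee_pos: [0.6066, -0.0519, 0.2631]
eef_rot: [0.722, 0.653, 0.167, -0.158]
ft_force: [-0.0, 0.3, -1.0]
width: 0.0435
```

```bash
python3 -c "
from h import *
s=r.read_state();R,p=pose(s);print('chute coords',p,(p-FOOT)@XC,(p-FOOT)@U,(p-FOOT)@N)
im=r.camera('wrist');cv2.imwrite('pics/w22.png',im);crop(im,190,130,320,310,4,'pics/w22c.png')
for y in (.259,.28,.32,.362): print(y,proj('wrist',C(0,y,0),s),proj('wrist',C(0,y,.021),s))
"
```

```text
chute coords [ 0.6066 -0.0519  0.2631] -0.005327308020148458 0.21122395223466828 0.1316561217414377
0.259 [257.6192 137.3903] [257.9186 139.3576]
0.28 [257.4888 116.2667] [257.7824 116.6242]
0.32 [257.1815  76.0788] [257.4516  73.3816]
0.362 [256.7874  35.2559] [257.0185  29.6799]
```

```bash
python3 -c "
from h import *
im=cv2.imread('pics/w22.png');crop(im,200,10,310,160,5,'pics/w22d.png');crop(im,240,120,280,225,7,'pics/w22e.png')
"
```

Call:
{"name": "send_rows", "arguments": {
  "commands": [
    [0.15, 0, 0, 0, 0, 0, 0],
    [0, 0, 0, 0, 0, 0, 0],
    [0, 0, 0, 0, 0, 0, 0],
    [0, 0, 0, 0, 0, 0, 0],
    [0, 0, 0, 0, 0, 0, 0],
    [0, 0, 0, 0, 0, 0, 0],
    [0, 0, 0, 0, 0, 0, 0],
    [0, 0, 0, 0, 0, 0, 0],
    [0, 0, 0, 0, 0, 0, 0],
    [0, 0, 0, 0, 0, 0, 0]
  ]
}}

```text
time: 30.73
ee_pos: [0.6122, -0.0437, 0.2659]
eef_rot: [0.718, 0.657, 0.168, -0.158]
ft_force: [-0.8, -0.1, 0.1]
width: 0.0434
```

```bash
python3 -c "
from h import *
s=r.read_state();R,p=pose(s);print('chute coords',p,(p-FOOT)@XC,(p-FOOT)@U,(p-FOOT)@N)
im=r.camera('wrist');cv2.imwrite('pics/w23.png',im);crop(im,200,10,310,160,5,'pics/w23d.png')
for y in (.259,.28,.32,.362): print(y,proj('wrist',C(0,y,0),s),proj('wrist',C(0,y,.03),s))
im=r.camera('scene');cv2.imwrite('pics/s23.png',im);crop(im,180,110,310,200,6,'pics/s23c.png')
"
```

```text
chute coords [ 0.6122 -0.0437  0.2659] -0.0005128091669630542 0.2202619659046679 0.13028064397205696
0.259 [253.4552 146.7973] [253.3804 150.7132]
0.28 [253.5259 125.6665] [253.459  127.2155]
0.32 [253.6457  85.215 ] [253.5912  82.1787]
0.362 [253.7467  43.8049] [253.7002  36.3484]
```

Call:
{"name": "send_rows", "arguments": {
  "commands": [
    [0, 0, 0.8, 0, 0, 0, 0],
    [0, -0.5, 0.8, 0, 0, 0, 0],
    [0, -0.8, 0.2, 0, 0, 0, 0],
    [-0.1, -0.9, 0, 0, 0, 0, 0],
    [-0.1, -0.9, 0, 0, 0, 0, 0],
    [-0.1, -0.8, 0, 0, 0, 0, 0],
    [0, 0, 0, 0, 0, 0, 0],
    [0, 0, 0, 0, 0, 0, 0]
  ]
}}

```text
time: 31.5
ee_pos: [0.6013, -0.1642, 0.3226]
eef_rot: [0.717, 0.658, 0.167, -0.158]
ft_force: [0.5, 1.3, -0.1]
width: 0.0435
```

```bash
python3 -c "
from h import *
s=r.read_state();R,p=pose(s);print('chute coords',p,(p-FOOT)@XC,(p-FOOT)@U,(p-FOOT)@N)
im=r.camera('wrist');cv2.imwrite('pics/w24.png',im);crop(im,200,20,310,220,4,'pics/w24d.png')
for y in (.073,.135,.197,.259,.28,.32,.362): print(y,proj('wrist',C(0,y,0),s),proj('wrist',C(0,y,.03),s),proj('wrist',C(0,y,.046),s))
"
```

```text
chute coords [ 0.6013 -0.1642  0.3226] -9.016146419745467e-06 0.13714248107083574 0.23487750365135723
0.073 [253.1544 210.8488] [253.0388 218.2555] [252.9697 222.6569]
0.135 [253.4399 167.6789] [253.3444 172.0939] [253.2871 174.7436]
0.197 [253.7173 122.018 ] [253.6434 122.8278] [253.5989 123.3161]
0.259 [253.9715  75.8863] [253.9168  72.9688] [253.8838  71.2131]
0.28 [254.0501  60.5415] [254.0008  56.4342] [253.971   53.9677]
0.32 [254.1875  32.1228] [254.1466  25.951 ] [254.1216  22.2655]
0.362 [254.3134   3.8155] [254.2786  -4.1658] [254.2572  -8.8957]
```

```bash
python3 -c "
from h import *
go([.679,-.0505,.28],Rtool(84.6,0))
"
```

```text
t 31.55 tcp [ 0.6011 -0.1647  0.3223] w 0.0436 F [ 0.8 -0.8  0.7] q [ 0.72  0.45 -0.43  1.2  -0.27  1.64  0.23]
shift units [ 2.6   3.81 -1.41] turn units [-5.3   0.4  -0.07]
```

Call:
{"name": "send_rows", "arguments": {
  "commands": [
    [0.4, 0.55, 0, -0.75, 0.06, 0, -0.2],
    [0.4, 0.55, 0, -0.75, 0.06, 0, -0.2],
    [0.4, 0.55, 0, -0.75, 0.06, 0, -0.2],
    [0.4, 0.55, -0.2, -0.75, 0.06, 0, -0.2],
    [0.4, 0.55, -0.3, -0.75, 0.06, 0, -0.2],
    [0.4, 0.55, -0.4, -0.75, 0.06, 0, -0.2],
    [0.2, 0.5, -0.5, -0.75, 0.06, 0, -0.2],
    [0, 0, 0, 0, 0, 0, -0.2],
    [0, 0, 0, 0, 0, 0, -0.2]
  ]
}}

```text
time: 32.3
ee_pos: [0.6811, -0.0371, 0.2786]
eef_rot: [0.736, 0.677, -0.002, 0.007]
ft_force: [-0.2, -1.0, 1.2]
width: 0.0521
```

```bash
python3 -c "
from h import *
go([.679,-.0505,.207],Rtool(84.6,0))
s=r.read_state();im=r.camera('wrist');cv2.imwrite('pics/w25.png',im)
print(proj('wrist',[.679,-.0505,.226],s))
"
```

```text
t 32.3 tcp [ 0.6811 -0.0371  0.2786] w 0.0521 F [-0.2 -1.   1.2] q [ 0.25  0.47 -0.41  1.19  0.2   1.52 -0.21]
shift units [-0.07 -0.45 -2.39] turn units [ 0.15  0.06 -0.13]
[250.1445 224.2265]
```

Call:
{"name": "send_rows", "arguments": {
  "commands": [
    [0, -0.4, -0.3, 0.15, 0.06, -0.13, -0.2],
    [0, 0, -0.6, 0, 0, 0, -0.2],
    [0, 0, -0.6, 0, 0, 0, -0.2],
    [0, 0, -0.4, 0, 0, 0, -0.2],
    [0, 0, 0, 0, 0, 0, -0.2],
    [0, 0, 0, 0, 0, 0, -0.2]
  ]
}}

```text
time: 32.85
ee_pos: [0.6798, -0.0577, 0.2191]
eef_rot: [0.743, 0.669, 0.002, -0.002]
ft_force: [-0.5, -1.0, -0.7]
width: 0.0519
```

```bash
python3 -c "
from h import *
go([.680,-.0505,.205],Rtool(84.6,0))
"
```

```text
t 32.85 tcp [ 0.6798 -0.0577  0.2191] w 0.0519 F [-0.5 -1.  -0.7] q [ 0.29  0.49 -0.4   1.28  0.18  1.41 -0.2 ]
shift units [ 0.01  0.24 -0.47] turn units [-0.06  0.01  0.13]
```

Call:
{"name": "send_rows", "arguments": {
  "commands": [
    [0, 0.24, -0.4, -0.06, 0, 0.13, -0.2],
    [0, 0, 0, 0, 0, 0, 0],
    [0, 0, 0, 0, 0, 0, 1],
    [0, 0, 0, 0, 0, 0, 1],
    [0, 0, 0, 0, 0, 0, 1],
    [0, 0, 0, 0, 0, 0, 1],
    [0, 0, 0, 0, 0, 0, 1],
    [0, 0, 0, 0, 0, 0, 1],
    [0, 0, 0, 0, 0, 0, 1]
  ],
  "grip_force": 50
}}

```text
time: 33.6
ee_pos: [0.6815, -0.0514, 0.2089]
eef_rot: [0.74, 0.673, 0.002, 0.002]
ft_force: [1.0, 0.2, -1.6]
width: 0.0249
```

```bash
python3 -c "
from h import *
go([.680,-.0505,.205],Rtool(84.6,0))
"
```

```text
t 33.6 tcp [ 0.6815 -0.0514  0.2089] w 0.0249 F [ 1.   0.2 -1.6] q [ 0.28  0.5  -0.4   1.29  0.19  1.39 -0.21]
shift units [-0.05  0.03 -0.13] turn units [0.01 0.07 0.01]
```

Call:
{"name": "send_rows", "arguments": {
  "commands": [
    [0, 0, 0.25, 0, 0, 0, 1],
    [0, 0, 0.02, 0, 0, 0, 1],
    [0, 0, 0.02, 0, 0, 0, 1],
    [0, 0, 0.0, 0, 0, 0, 1],
    [0, 0, 0.0, 0, 0, 0, 1],
    [0, 0, 0, 0, 0, 0, 1]
  ]
}}

```text
time: 34.1
ee_pos: [0.6813, -0.0514, 0.2101]
eef_rot: [0.74, 0.673, 0.0, -0.0]
ft_force: [5.5, -0.5, -10.3]
width: 0.0248
```

```bash
python3 -c "
from h import *
go([.680,-.0505,.205],Rtool(84.6,0))
im=r.camera('wrist');cv2.imwrite('pics/w26.png',im);crop(im,90,0,270,230,3,'pics/w26c.png')
"
```

```text
t 34.1 tcp [ 0.6813 -0.0514  0.2101] w 0.0248 F [  5.5  -0.5 -10.3] q [ 0.28  0.5  -0.4   1.29  0.19  1.39 -0.2 ]
shift units [-0.04  0.03 -0.17] turn units [-0.01  0.01  0.  ]
```

Call:
{"name": "send_rows", "arguments": {
  "commands": [
    [0, 0, 0.2, 0, 0, 0, 1],
    [0, 0, 0.2, 0, 0, 0, 1],
    [0, 0, 0.1, 0, 0, 0, 1],
    [0, 0, 0.0, 0, 0, 0, 1],
    [0, 0, -0.1, 0, 0, 0, 1],
    [0, 0, -0.1, 0, 0, 0, 1],
    [0, 0, -0.05, 0, 0, 0, 1],
    [0, 0, 0, 0, 0, 0, 1]
  ]
}}

```text
time: 34.82
ee_pos: [0.6814, -0.0514, 0.2092]
eef_rot: [0.74, 0.673, -0.001, -0.002]
ft_force: [1.2, 0.4, -7.0]
width: 0.0243
```

```bash
python3 -c "
from h import *
go([.680,-.0505,.2087],Rtool(84.6,0))
im=r.camera('scene');cv2.imwrite('pics/s27.png',im);crop(im,180,100,310,200,6,'pics/s27c.png')
"
```

```text
t 34.82 tcp [ 0.6814 -0.0514  0.2092] w 0.0243 F [ 1.2  0.4 -7. ] q [ 0.28  0.5  -0.4   1.28  0.19  1.4  -0.2 ]
shift units [-0.05  0.03 -0.02] turn units [-0.03 -0.05 -0.  ]
```

Call:
{"name": "send_rows", "arguments": {
  "commands": [
    [0, 0, -0.05, 0, 0, 0, 1],
    [0, 0, -0.03, 0, 0, 0, 1],
    [0, 0, 0, 0, 0, 0, 0.2],
    [0, 0, 0, 0, 0, 0, 0],
    [0, 0, 0, 0, 0, 0, -0.2],
    [0, 0, 0, 0, 0, 0, -0.2],
    [0, 0, 0.6, 0, 0, 0, -0.2],
    [0, 0, 0.8, 0, 0, 0, -0.2],
    [0, 0, 0.8, 0, 0, 0, -0.2],
    [-0.3, 0, 0.6, 0, 0, 0, -0.2]
  ]
}}

```text
time: 35.7
ee_pos: [0.6701, -0.0509, 0.2895]
eef_rot: [0.739, 0.673, -0.004, -0.006]
ft_force: [0.7, 0.5, 0.7]
width: 0.0523
```

Call:
{"name": "send_rows", "arguments": {
  "commands": [
    [-0.5, -0.5, 0.4, 0.6, 0, 0, -0.2],
    [-0.7, -0.7, 0, 0.7, 0, 0, -0.2],
    [-0.7, -0.7, 0, 0.7, 0, 0, -0.2],
    [-0.6, -0.7, 0, 0.7, 0, 0, -0.2],
    [0, -0.7, 0, 0.7, 0, 0, -0.2],
    [0, -0.6, 0, 0.7, 0, 0, -0.2],
    [0, 0, 0, 0.7, 0, 0, -0.2],
    [0, 0, 0, 0, 0, 0, -0.2]
  ]
}}

```text
time: 36.37
ee_pos: [0.5919, -0.1675, 0.309]
eef_rot: [0.718, 0.661, 0.149, -0.16]
ft_force: [-0.6, -0.1, -1.3]
width: 0.0522
```

```bash
python3 -c "
from h import *
s=r.read_state();R,p=pose(s);go([.6,-.16,.32],Rtool(84.6,26.4));print('chute coords',p,(p-FOOT)@XC,(p-FOOT)@U,(p-FOOT)@N)
im=r.camera('wrist');cv2.imwrite('pics/w28.png',im);crop(im,180,10,330,240,3,'pics/w28d.png')
for y in (.073,.135,.197,.259): print(y,proj('wrist',C(0,y,0),s),proj('wrist',C(0,y,.03),s),proj('wrist',C(0,y,.046),s))
im=r.camera('scene');cv2.imwrite('pics/s28.png',im);crop(im,180,100,310,200,6,'pics/s28c.png')
"
```

```text
t 36.37 tcp [ 0.5919 -0.1675  0.309 ] w 0.0522 F [-0.6 -0.1 -1.3] q [ 0.7   0.45 -0.41  1.22 -0.25  1.64  0.23]
shift units [0.27 0.25 0.37] turn units [ 0.22 -0.36 -0.2 ]
chute coords [ 0.5919 -0.1675  0.309 ] -0.0091118499806245 0.12727189837072667 0.22456597727777128
0.073 [264.4183 202.3048] [264.5019 209.9054] [264.5492 214.4398]
0.135 [265.026  157.6098] [265.1911 161.9844] [265.2896 164.6215]
0.197 [265.4556 110.3701] [265.6747 110.8663] [265.8073 111.1669]
0.259 [265.6619  62.8332] [265.8924  59.3712] [266.0314  57.2807]
```

```bash
python3 -c "
from h import *
go([.4535,.345,.17],Rtool(90,0))
im=r.camera('top');crop(im,120,180,230,290,6,'pics/t28.png')
"
```

```text
t 36.47 tcp [ 0.5926 -0.1648  0.3101] w 0.0526 F [ 0.9 -0.3 -0.1] q [ 0.7   0.44 -0.41  1.22 -0.24  1.64  0.23]
shift units [-4.64 16.99 -4.67] turn units [-5.   -0.16  0.89]
```

Call:
{"name": "send_rows", "arguments": {
  "commands": [
    [-0.3, 0.5, 0.2, -0.35, 0, 0.05, -0.1],
    [-0.3, 1, 0, -0.35, 0, 0.05, -0.1],
    [-0.3, 1, 0, -0.35, 0, 0.05, -0.1],
    [-0.3, 1, 0, -0.35, 0, 0.05, -0.1],
    [-0.3, 1, 0, -0.35, 0, 0.05, -0.1],
    [-0.3, 1, 0, -0.35, 0, 0.05, -0.1],
    [-0.3, 1, 0, -0.35, 0, 0.05, -0.1],
    [-0.3, 1, 0, -0.35, 0, 0.05, -0.1],
    [-0.3, 1, 0, -0.35, 0, 0.05, -0.1],
    [-0.3, 1, 0, -0.35, 0, 0.05, -0.1]
  ]
}}

```text
time: 37.35
ee_pos: [0.4961, 0.1463, 0.3202]
eef_rot: [0.708, 0.704, 0.036, -0.033]
ft_force: [0.4, 0.3, 0.8]
width: 0.0482
```

```bash
python3 -c "
from h import *
go([.4535,.345,.17],Rtool(90,0))
"
```

```text
t 37.35 tcp [0.4961 0.1463 0.3202] w 0.0482 F [0.4 0.3 0.8] q [ 0.31  0.08 -0.65  1.58 -0.04  1.46 -0.34]
shift units [-1.42  6.62 -5.01] turn units [-1.13  0.06  0.07]
```

Call:
{"name": "send_rows", "arguments": {
  "commands": [
    [-0.2, 0.95, -0.3, -0.16, 0, 0, -0.1],
    [-0.2, 0.95, -0.6, -0.16, 0, 0, -0.1],
    [-0.2, 0.95, -0.9, -0.16, 0, 0, -0.1],
    [-0.2, 0.95, -0.9, -0.16, 0, 0, -0.1],
    [-0.2, 0.95, -0.9, -0.16, 0, 0, -0.1],
    [-0.2, 0.95, -0.9, -0.16, 0, 0, -0.1],
    [-0.2, 0.7, -0.5, -0.16, 0, 0, -0.1],
    [0, 0, 0, 0, 0, 0, -0.1],
    [0, 0, 0, 0, 0, 0, -0.1]
  ]
}}

```text
time: 38.1
ee_pos: [0.4332, 0.3752, 0.1758]
eef_rot: [0.688, 0.725, 0.012, 0.016]
ft_force: [0.8, 0.5, -0.1]
width: 0.0478
```

```bash
python3 -c "
from h import *
go([.4535,.345,.17],Rtool(90,0))
s=r.read_state();im=r.camera('wrist');cv2.imwrite('pics/w29.png',im)
__import__('pickle').dump(s,open('s29.pkl','wb'))
crop(im,200,100,350,240,5,'pics/w29c.png')
"
```

```text
t 38.1 tcp [0.4332 0.3752 0.1758] w 0.0478 F [ 0.8  0.5 -0.1] q [-0.14  0.33 -0.81  1.66  0.29  1.24 -0.96]
shift units [ 0.68 -1.01 -0.19] turn units [ 0.06  0.45 -0.59]
```

Call:
{"name": "send_rows", "arguments": {
  "commands": [
    [0.65, -0.8, -0.2, 0.06, 0.45, -0.59, -0.1],
    [0, 0, 0, 0, 0, 0, -0.1],
    [0, 0, 0, 0, 0, 0, -0.1],
    [0, 0, 0, 0, 0, 0, -0.1]
  ]
}}

```text
time: 38.48
ee_pos: [0.4534, 0.3517, 0.1747]
eef_rot: [0.706, 0.708, 0.004, 0.002]
ft_force: [-0.0, -0.6, -0.2]
width: 0.0477
```

```bash
python3 -c "
from h import *
go([.4535,.352,.17],Rtool(90,0))
s=r.read_state();im=r.camera('wrist');cv2.imwrite('pics/w29.png',im)
__import__('pickle').dump(s,open('s29.pkl','wb'))
crop(im,200,100,350,240,5,'pics/w29c.png')
"
```

```text
t 38.48 tcp [0.4534 0.3517 0.1747] w 0.0477 F [-0.  -0.6 -0.2] q [-0.09  0.35 -0.79  1.64  0.26  1.26 -0.93]
shift units [ 0.    0.01 -0.16] turn units [-0.03  0.09 -0.03]
```

```bash
python3 -c "
from h import *
s=__import__('pickle').load(open('s29.pkl','rb'))
P=[plane('wrist',uv,.036,s) for uv in ((248.3,146),(248,204))];print(P,(P[0]+P[1])/2)
"
```

```text
[array([0.4508, 0.3899, 0.036 ]), array([0.4505, 0.3281, 0.036 ])] [0.4506 0.359  0.036 ]
```

Call:
{"name": "send_rows", "arguments": {
  "commands": [
    [-0.1, 0.21, -0.6, -0.03, 0.09, -0.03, -0.1],
    [0, 0, -0.9, 0, 0, 0, -0.1],
    [0, 0, -0.9, 0, 0, 0, -0.1],
    [0, 0, -0.9, 0, 0, 0, -0.1],
    [0, 0, 0, 0, 0, 0, -0.1],
    [0, 0, 0, 0, 0, 0, -0.1]
  ]
}}

```text
time: 39.03
ee_pos: [0.4498, 0.3608, 0.0751]
eef_rot: [0.706, 0.708, 0.004, 0.001]
ft_force: [0.3, -0.1, 1.8]
width: 0.048
```

```bash
python3 -c "
from h import *
go([.4506,.358,.020],Rtool(90,0))
"
```

```text
t 39.03 tcp [0.4498 0.3608 0.0751] w 0.048 F [ 0.3 -0.1  1.8] q [-0.14  0.46 -0.75  1.73  0.35  1.08 -1.01]
shift units [ 0.03 -0.09 -1.84] turn units [-0.04  0.09 -0.03]
```

Call:
{"name": "send_rows", "arguments": {
  "commands": [
    [0.03, -0.09, -0.6, -0.04, 0.09, -0.03, -0.1],
    [0, 0, -0.6, 0, 0, 0, -0.1],
    [0, 0, -0.4, 0, 0, 0, -0.1],
    [0, 0, 0, 0, 0, 0, -0.1],
    [0, 0, 0, 0, 0, 0, -0.1]
  ]
}}

```text
time: 39.45
ee_pos: [0.4525, 0.3613, 0.0322]
eef_rot: [0.707, 0.707, 0.004, 0.001]
ft_force: [-0.8, -0.1, -0.1]
width: 0.0479
```

```bash
python3 -c "
from h import *
go([.4506,.358,.020],Rtool(90,0))
"
```

```text
t 39.45 tcp [0.4525 0.3613 0.0322] w 0.0479 F [-0.8 -0.1 -0.1] q [-0.17  0.52 -0.73  1.76  0.4   1.01 -1.04]
shift units [-0.06 -0.11 -0.41] turn units [-0.05  0.07 -0.01]
```

Call:
{"name": "send_rows", "arguments": {
  "commands": [
    [-0.06, -0.11, -0.38, -0.05, 0.07, 0, -0.1],
    [0, 0, 0, 0, 0, 0, -0.1],
    [0, 0, 0, 0, 0, 0, -0.1]
  ]
}}

```text
time: 39.7
ee_pos: [0.4519, 0.3591, 0.023]
eef_rot: [0.707, 0.707, 0.002, 0.0]
ft_force: [0.3, 0.8, 0.4]
width: 0.0474
```

```bash
python3 -c "
from h import *
go([.4506,.358,.020],Rtool(90,0))
"
```

```text
t 39.7 tcp [0.4519 0.3591 0.023 ] w 0.0474 F [0.3 0.8 0.4] q [-0.17  0.53 -0.72  1.76  0.41  1.   -1.04]
shift units [-0.04 -0.04 -0.1 ] turn units [-0.02  0.03 -0.01]
```

Call:
{"name": "send_rows", "arguments": {
  "commands": [
    [-0.04, -0.04, -0.09, -0.02, 0.03, 0, -0.1],
    [0, 0, 0, 0, 0, 0, 0],
    [0, 0, 0, 0, 0, 0, 1],
    [0, 0, 0, 0, 0, 0, 1],
    [0, 0, 0, 0, 0, 0, 1],
    [0, 0, 0, 0, 0, 0, 1],
    [0, 0, 0, 0, 0, 0, 1],
    [0, 0, 0, 0, 0, 0, 1],
    [0, 0, 0, 0, 0, 0, 1],
    [0, 0, 0, 0, 0, 0, 1]
  ],
  "grip_force": 30
}}

```text
time: 40.53
ee_pos: [0.4512, 0.3582, 0.0216]
eef_rot: [0.707, 0.707, 0.001, 0.0]
ft_force: [0.1, -0.2, 0.5]
width: 0.0162
```

Call:
{"name": "send_rows", "arguments": {
  "commands": [
    [0, 0, 0.4, 0, 0, 0, 1],
    [0, 0, 0.8, 0, 0, 0, 1],
    [0, 0, 1, 0, 0, 0, 1],
    [0, 0, 1, 0, 0, 0, 1],
    [0, 0, 1, 0, 0, 0, 1],
    [0.1, -0.3, 1, 0.4, 0, -0.1, 1],
    [0.2, -0.5, 1, 0.4, 0, -0.1, 1],
    [0.3, -0.7, 1, 0.4, 0, -0.1, 1],
    [0.5, -0.8, 1, 0.4, 0, -0.1, 1],
    [0.5, -0.8, 0.6, 0.4, 0, -0.1, 1]
  ]
}}

```text
time: 41.37
ee_pos: [0.4863, 0.2682, 0.2979]
eef_rot: [0.711, 0.697, 0.06, -0.066]
ft_force: [0.6, 0.2, -2.7]
width: 0.0157
```

```bash
python3 -c "
from h import *
go(C(0,.321,.0147+.06),Rtool(84.6,26.4))
cv2.imwrite('pics/w30.png',r.camera('wrist'))
"
```

```text
t 41.37 tcp [0.4863 0.2682 0.2979] w 0.0157 F [ 0.6  0.2 -2.7] q [ 0.23  0.16 -0.8   1.57 -0.04  1.37 -0.57]
shift units [ 4.57 -6.58 -1.23] turn units [ 3.22 -0.26 -0.88]
```

Brass cylinder held, tray empty. Go to the mouth.

Call:
{"name": "send_rows", "arguments": {
  "commands": [
    [0.5, -0.7, 0, 0.36, -0.03, -0.1, 1],
    [0.5, -0.72, 0, 0.36, -0.03, -0.1, 1],
    [0.5, -0.72, 0, 0.36, -0.03, -0.1, 1],
    [0.5, -0.72, 0, 0.36, -0.03, -0.1, 1],
    [0.5, -0.72, 0, 0.36, -0.03, -0.1, 1],
    [0.5, -0.72, 0, 0.36, -0.03, -0.1, 1],
    [0.5, -0.72, 0, 0.36, -0.03, -0.1, 1],
    [0.5, -0.72, 0, 0.36, -0.03, -0.1, 1],
    [0.4, -0.4, 0, 0.3, -0.03, -0.1, 1],
    [0, 0, 0, 0, 0, 0, 1]
  ]
}}

```text
time: 42.25
ee_pos: [0.6255, 0.0655, 0.3068]
eef_rot: [0.724, 0.65, 0.175, -0.151]
ft_force: [0.1, -0.3, -3.0]
width: 0.016
```

```bash
python3 -c "
from h import *
go(C(0,.321,.0147+.04),Rtool(84.6,26.4))
"
```

```text
t 42.25 tcp [0.6255 0.0655 0.3068] w 0.016 F [ 0.1 -0.3 -3. ] q [ 0.56  0.35 -0.64  1.4  -0.26  1.39 -0.1 ]
shift units [-0.04  0.47 -2.13] turn units [-0.06  0.14  0.19]
```

Call:
{"name": "send_rows", "arguments": {
  "commands": [
    [-0.04, 0.2, -0.6, -0.06, 0.14, 0.19, 1],
    [0, 0.15, -0.6, 0, 0, 0, 1],
    [0, 0.1, -0.6, 0, 0, 0, 1],
    [0, 0, -0.2, 0, 0, 0, 1],
    [0, 0, 0, 0, 0, 0, 1],
    [0, 0, 0, 0, 0, 0, 1]
  ]
}}

```text
time: 42.75
ee_pos: [0.62, 0.0847, 0.241]
eef_rot: [0.717, 0.659, 0.164, -0.157]
ft_force: [0.4, -0.8, -1.4]
width: 0.0161
```

```bash
python3 -c "
from h import *
go(C(0,.321,.015+.034),Rtool(84.6,26.4))
s=r.read_state();R,p=pose(s);print('chute coords',(p-FOOT)@XC,(p-FOOT)@U,(p-FOOT)@N)
"
```

```text
t 42.75 tcp [0.62   0.0847 0.241 ] w 0.0161 F [ 0.4 -0.8 -1.4] q [ 0.54  0.39 -0.64  1.49 -0.23  1.28 -0.09]
shift units [ 0.15 -0.09 -0.11] turn units [ 0.03 -0.07 -0.13]
chute coords -0.004863375379810594 0.3243569855372192 0.05087118164033845
```

Call:
{"name": "send_rows", "arguments": {
  "commands": [
    [0.15, -0.05, -0.05, 0.03, -0.07, -0.13, 1],
    [0, 0, 0, 0, 0, 0, 1],
    [0, 0, 0, 0, 0, 0, 1]
  ]
}}

```text
time: 43.0
ee_pos: [0.625, 0.0847, 0.2415]
eef_rot: [0.719, 0.656, 0.168, -0.154]
ft_force: [0.6, -0.0, -2.6]
width: 0.0162
```

```bash
python3 -c "
from h import *
go(C(0,.321,.015+.014),Rtool(84.6,26.4))
s=r.read_state();R,p=pose(s);print('chute coords',(p-FOOT)@XC,(p-FOOT)@U,(p-FOOT)@N)
im=r.camera('wrist');crop(im,205,110,315,310,4,'pics/w31c.png')
"
```

```text
t 43.0 tcp [0.625  0.0847 0.2415] w 0.0162 F [ 0.6 -0.  -2.6] q [ 0.54  0.39 -0.64  1.49 -0.24  1.27 -0.09]
shift units [ 0.02  0.21 -0.72] turn units [ 0.    0.03 -0.02]
chute coords 0.00011558546955301722 0.324924892549483 0.05104399380707515
```

Call:
{"name": "send_rows", "arguments": {
  "commands": [
    [0.02, 0.15, -0.36, 0, 0.03, -0.02, 1],
    [0, 0.15, -0.36, 0, 0, 0, 1],
    [0, 0, 0, 0, 0, 0, 1]
  ]
}}

```text
time: 43.3
ee_pos: [0.6265, 0.0938, 0.2193]
eef_rot: [0.721, 0.655, 0.168, -0.153]
ft_force: [-0.4, 1.0, -2.1]
width: 0.016
```

```bash
python3 -c "
from h import *
go(C(0,.328,.015+.001),Rtool(84.6,26.4))
s=r.read_state();R,p=pose(s);print('chute coords',(p-FOOT)@XC,(p-FOOT)@U,(p-FOOT)@N)
im=r.camera('wrist');crop(im,205,110,315,310,4,'pics/w31c.png')
"
```

```text
t 43.3 tcp [0.6265 0.0938 0.2193] w 0.016 F [-0.4  1.  -2.1] q [ 0.52  0.41 -0.64  1.52 -0.23  1.22 -0.09]
shift units [ 0.    0.31 -0.26] turn units [0.01 0.03 0.02]
chute coords 0.0007894935610068173 0.3233131649320106 0.027061859402472688
```

Call:
{"name": "send_rows", "arguments": {
  "commands": [
    [-0.02, 0.15, -0.12, 0.01, 0.03, 0.02, 1],
    [-0.01, 0.12, -0.12, 0, 0, 0, 1],
    [0, 0, 0, 0, 0, 0, 1]
  ]
}}

```text
time: 43.6
ee_pos: [0.6259, 0.1022, 0.212]
eef_rot: [0.72, 0.655, 0.168, -0.155]
ft_force: [0.5, -0.0, -2.7]
width: 0.0159
```

```bash
python3 -c "
from h import *
go(C(0,.328,.015+.001),Rtool(84.6,26.4))
s=r.read_state();R,p=pose(s);print('chute coords',(p-FOOT)@XC,(p-FOOT)@U,(p-FOOT)@N)
"
```

```text
t 43.6 tcp [0.6259 0.1022 0.212 ] w 0.0159 F [ 0.5 -0.  -2.7] q [ 0.51  0.41 -0.64  1.53 -0.23  1.21 -0.1 ]
shift units [ 0.02  0.02 -0.02] turn units [0.   0.   0.01]
chute coords -0.0006266316457453406 0.32756356204576476 0.01689631039224246
```

Call:
{"name": "send_rows", "arguments": {
  "commands": [
    [0, 0.01, -0.03, 0, 0, 0, 1],
    [0, 0, 0, 0, 0, 0, 0],
    [0, 0, 0, 0, 0, 0, 0],
    [0, 0, 0, 0, 0, 0, 0],
    [0, 0, 0, 0, 0, 0, 0],
    [0, 0, 0, 0, 0, 0, 0],
    [0, 0, 0, 0, 0, 0, 0],
    [0, 0, 0, 0, 0, 0, 0]
  ]
}}

```text
time: 44.27
ee_pos: [0.6272, 0.103, 0.2135]
eef_rot: [0.72, 0.655, 0.169, -0.154]
ft_force: [-0.4, -0.6, -0.0]
width: 0.0428
```

Call:
{"name": "send_rows", "arguments": {
  "commands": [
    [0, -0.2, 0.5, 0, 0, 0, 0],
    [0, -0.3, 0.7, 0, 0, 0, 0],
    [0, -0.3, 0.8, 0, 0, 0, 0],
    [0, -0.8, 0.6, 0, 0, 0, 0],
    [0, -1, 0.2, 0, 0, 0, 0],
    [0, -1, 0, 0, 0, 0, 0],
    [0, -1, 0, 0, 0, 0, 0],
    [0, -0.7, 0, 0, 0, 0, 0],
    [0, 0, 0, 0, 0, 0, 0]
  ]
}}

```text
time: 45.02
ee_pos: [0.6244, -0.06, 0.3028]
eef_rot: [0.718, 0.657, 0.169, -0.154]
ft_force: [-0.4, -0.5, -1.1]
width: 0.0436
```

```bash
python3 -c "
from h import *
s=r.read_state();R,p=pose(s);go([.6,-.16,.32],Rtool(84.6,26.4));print('chute coords',p,(p-FOOT)@XC,(p-FOOT)@U,(p-FOOT)@N)
im=r.camera('wrist');cv2.imwrite('pics/w32.png',im);crop(im,180,10,330,240,3,'pics/w32d.png')
for y in (.073,.135,.197,.259): print(y,proj('wrist',C(0,y,0),s),proj('wrist',C(0,y,.046),s))
"
```

```text
t 45.02 tcp [ 0.6244 -0.06    0.3028] w 0.0436 F [-0.4 -0.5 -1.1] q [ 0.68  0.42 -0.58  1.3  -0.23  1.5   0.07]
shift units [-0.81 -3.33  0.57] turn units [-0.    0.05 -0.06]
chute coords [ 0.6244 -0.06    0.3028] 0.01315940884957092 0.22317275071060022 0.17007214302191007
0.073 [241.2972 287.0094] [240.0978 307.9707]
0.135 [240.8555 245.5634] [239.4214 263.7009]
0.197 [240.5279 197.6809] [238.8683 210.5985]
0.259 [240.3912 144.7361] [238.5746 150.0693]
```

```bash
python3 -c "
from h import *
go([.680,-.0505,.27],Rtool(84.6,0))
"
```

```text
t 45.07 tcp [ 0.6244 -0.0579  0.3031] w 0.0434 F [ 0.1 -0.3  0.7] q [ 0.68  0.42 -0.58  1.3  -0.24  1.5   0.07]
shift units [ 1.85  0.25 -1.1 ] turn units [-5.27  0.5  -0.09]
```

Call:
{"name": "send_rows", "arguments": {
  "commands": [
    [0.3, 0.03, 0, -0.75, 0.07, 0, -0.2],
    [0.3, 0.03, 0, -0.75, 0.07, 0, -0.2],
    [0.3, 0.03, 0, -0.75, 0.07, 0, -0.2],
    [0.3, 0.03, 0, -0.75, 0.07, 0, -0.2],
    [0.3, 0.03, -0.2, -0.75, 0.07, 0, -0.2],
    [0.3, 0.03, -0.3, -0.75, 0.07, 0, -0.2],
    [0, 0, -0.4, -0.75, 0.07, 0, -0.2],
    [0, 0, 0, 0, 0, 0, -0.2],
    [0, 0, 0, 0, 0, 0, -0.2]
  ]
}}

```text
time: 45.82
ee_pos: [0.681, -0.0424, 0.2762]
eef_rot: [0.735, 0.678, -0.002, 0.006]
ft_force: [0.0, -0.5, 0.4]
width: 0.0521
```

```bash
python3 -c "
from h import *
go([.681,-.0510,.205],Rtool(84.6,0))
"
```

```text
t 45.82 tcp [ 0.681  -0.0424  0.2762] w 0.0521 F [ 0.  -0.5  0.4] q [ 0.31  0.48 -0.5   1.18  0.24  1.52 -0.22]
shift units [-0.   -0.29 -2.37] turn units [ 0.13  0.05 -0.16]
```

Call:
{"name": "send_rows", "arguments": {
  "commands": [
    [0, -0.2, -0.5, 0.13, 0.05, -0.16, -0.2],
    [0, 0, -0.6, 0, 0, 0, -0.2],
    [0, 0, -0.6, 0, 0, 0, -0.2],
    [0, 0, -0.4, 0, 0, 0, -0.2],
    [0, 0, 0, 0, 0, 0, -0.2],
    [0, 0, 0, 0, 0, 0, -0.2]
  ]
}}

```text
time: 46.32
ee_pos: [0.6799, -0.0547, 0.2101]
eef_rot: [0.744, 0.668, 0.005, -0.004]
ft_force: [0.1, 0.0, 1.3]
width: 0.0523
```

```bash
python3 -c "
from h import *
go([.681,-.0510,.206],Rtool(84.6,0))
"
```

```text
t 46.32 tcp [ 0.6799 -0.0547  0.2101] w 0.0523 F [0.1 0.  1.3] q [ 0.35  0.51 -0.49  1.29  0.22  1.4  -0.23]
shift units [ 0.04  0.12 -0.14] turn units [-0.14  0.02  0.15]
```

Call:
{"name": "send_rows", "arguments": {
  "commands": [
    [0.04, 0.12, -0.1, -0.14, 0, 0.15, -0.2],
    [0, 0, 0, 0, 0, 0, 0],
    [0, 0, 0, 0, 0, 0, 1],
    [0, 0, 0, 0, 0, 0, 1],
    [0, 0, 0, 0, 0, 0, 1],
    [0, 0, 0, 0, 0, 0, 1],
    [0, 0, 0, 0, 0, 0, 1],
    [0, 0, 0, 0, 0, 0, 1],
    [0, 0, 0, 0, 0, 0, 1]
  ],
  "grip_force": 50
}}

```text
time: 47.07
ee_pos: [0.6813, -0.0533, 0.2101]
eef_rot: [0.741, 0.672, 0.001, 0.001]
ft_force: [-0.9, -0.1, -0.8]
width: 0.0248
```

Call:
{"name": "send_rows", "arguments": {
  "commands": [
    [0, 0, 0.25, 0, 0, 0, 1],
    [0, 0, 0.1, 0, 0, 0, 1],
    [0, 0, 0.05, 0, 0, 0, 1],
    [0, 0, 0.0, 0, 0, 0, 1],
    [0, 0, 0.0, 0, 0, 0, 1],
    [0, 0, 0, 0, 0, 0, 1]
  ]
}}

```text
time: 47.57
ee_pos: [0.6812, -0.0533, 0.2166]
eef_rot: [0.741, 0.672, 0.0, -0.001]
ft_force: [2.9, -0.6, -9.9]
width: 0.0247
```

```bash
python3 -c "
from h import *
go([.681,-.0510,.206],Rtool(84.6,0))
im=r.camera('wrist');cv2.imwrite('pics/w33.png',im);crop(im,90,0,270,230,3,'pics/w33c.png')
"
```

```text
t 47.57 tcp [ 0.6812 -0.0533  0.2166] w 0.0247 F [ 2.9 -0.6 -9.9] q [ 0.34  0.51 -0.49  1.27  0.23  1.42 -0.23]
shift units [-0.01  0.08 -0.35] turn units [-0.01 -0.01  0.03]
```

Call:
{"name": "send_rows", "arguments": {
  "commands": [
    [0, 0, 0.05, 0, 0, 0, 1],
    [0, 0, 0, 0, 0, 0, 1],
    [0, 0, -0.1, 0, 0, 0, 1],
    [0, 0, -0.1, 0, 0, 0, 1],
    [0, 0, -0.1, 0, 0, 0, 1],
    [0, 0, -0.05, 0, 0, 0, 1],
    [0, 0, 0, 0, 0, 0, 1]
  ]
}}

```text
time: 48.2
ee_pos: [0.6812, -0.0533, 0.2104]
eef_rot: [0.741, 0.672, 0.001, 0.0]
ft_force: [0.9, 0.1, -10.7]
width: 0.0243
```

```bash
python3 -c "
from h import *
go([.681,-.0530,.2096],Rtool(84.6,0))
"
```

```text
t 48.2 tcp [ 0.6812 -0.0533  0.2104] w 0.0243 F [  0.9   0.1 -10.7] q [ 0.34  0.51 -0.49  1.28  0.24  1.4  -0.23]
shift units [-0.01  0.01 -0.03] turn units [-0.    0.02  0.03]
```

Call:
{"name": "send_rows", "arguments": {
  "commands": [
    [0, 0, -0.05, 0, 0, 0, 1],
    [0, 0, -0.03, 0, 0, 0, 1],
    [0, 0, 0, 0, 0, 0, 0.2],
    [0, 0, 0, 0, 0, 0, 0],
    [0, 0, 0, 0, 0, 0, -0.2],
    [0, 0, 0, 0, 0, 0, -0.2],
    [0, 0, 0.6, 0, 0, 0, -0.2],
    [0, 0, 0.8, 0, 0, 0, -0.2],
    [0, 0, 0.8, 0, 0, 0, -0.2],
    [-0.3, 0, 0.6, 0, 0, 0, -0.2]
  ]
}}

```text
time: 49.03
ee_pos: [0.6716, -0.0529, 0.2925]
eef_rot: [0.74, 0.672, -0.0, -0.001]
ft_force: [0.7, -0.2, -0.1]
width: 0.0519
```

Call:
{"name": "send_rows", "arguments": {
  "commands": [
    [-0.5, -0.5, 0.4, 0.6, 0, 0, -0.2],
    [-0.6, -0.7, 0, 0.7, 0, 0, -0.2],
    [-0.6, -0.7, 0, 0.7, 0, 0, -0.2],
    [-0.4, -0.7, 0, 0.7, 0, 0, -0.2],
    [0, -0.7, 0, 0.7, 0, 0, -0.2],
    [0, -0.6, 0, 0.7, 0, 0, -0.2],
    [0, 0, 0, 0.7, 0, 0, -0.2],
    [0, 0, 0, 0, 0, 0, -0.2]
  ]
}}

```text
time: 49.7
ee_pos: [0.6071, -0.1698, 0.3141]
eef_rot: [0.72, 0.659, 0.153, -0.154]
ft_force: [0.0, -1.2, 0.3]
width: 0.0522
```

```bash
python3 -c "
from h import *
s=r.read_state();R,p=pose(s);go([.6,-.16,.32],Rtool(84.6,26.4));print('chute coords',p,(p-FOOT)@XC,(p-FOOT)@U,(p-FOOT)@N)
im=r.camera('wrist');cv2.imwrite('pics/w34.png',im);crop(im,180,10,330,240,3,'pics/w34d.png')
for y in (.073,.135,.197,.259): print(y,proj('wrist',C(0,y,0),s),proj('wrist',C(0,y,.03),s),proj('wrist',C(0,y,.046),s))
im=r.camera('scene');cv2.imwrite('pics/s34.png',im);crop(im,180,100,310,200,6,'pics/s34c.png')
"
```

```text
t 49.7 tcp [ 0.6071 -0.1698  0.3141] w 0.0522 F [ 0.  -1.2  0.3] q [ 0.75  0.48 -0.51  1.18 -0.2   1.64  0.19]
shift units [-0.24  0.33  0.2 ] turn units [ 0.25 -0.21 -0.1 ]
chute coords [ 0.6071 -0.1698  0.3141] 0.006272431679574967 0.12881293782654263 0.22952930743834343
0.073 [250.7832 201.7509] [250.2231 209.2467] [249.8895 213.7115]
0.135 [250.7151 157.6643] [250.1212 162.0269] [249.7643 164.652 ]
0.197 [250.6579 111.071 ] [250.0406 111.6679] [249.6676 112.0288]
0.259 [250.6159  64.1258] [249.9892  60.8635] [249.6104  58.8967]
```

```bash
python3 -c "
from h import *
im=cv2.imread('pics/w34.png');a=im[150:225,235:265];
crop(im,235,95,265,225,6,'pics/w34e.png')
im=cv2.imread('pics/w28.png');crop(im,250,95,280,225,6,'pics/w28e.png')
a=cv2.imread('pics/w34e.png');b=cv2.imread('pics/w28e.png');cv2.imwrite('pics/w34f.png',np.hstack([a,b]))
go([.6,-.2,.22],Rtool(175,0))
"
```

```text
t 49.8 tcp [ 0.6078 -0.1669  0.3153] w 0.0519 F [0.6 0.3 0.1] q [ 0.75  0.48 -0.51  1.18 -0.19  1.64  0.19]
shift units [-0.26 -1.1  -3.18] turn units [-4.07 -3.72 17.67]
```

Call:
{"name": "send_rows", "arguments": {
  "commands": [
    [-0.03, -0.15, 0, -0.23, -0.21, 1, 0],
    [-0.03, -0.15, 0, -0.23, -0.21, 1, 0],
    [-0.03, -0.15, 0, -0.23, -0.21, 1, 0],
    [-0.03, -0.15, 0, -0.23, -0.21, 1, 0],
    [-0.03, -0.15, 0, -0.23, -0.21, 1, 0],
    [-0.03, -0.15, 0, -0.23, -0.21, 1, 0],
    [-0.03, -0.15, 0, -0.23, -0.21, 1, 0],
    [-0.03, -0.15, -0.2, -0.23, -0.21, 1, 0],
    [-0.03, -0.15, -0.2, -0.23, -0.21, 1, 0],
    [-0.03, -0.15, -0.2, -0.23, -0.21, 1, 0]
  ]
}}

```text
time: 50.63
ee_pos: [0.6053, -0.1901, 0.3064]
eef_rot: [0.335, 0.938, 0.063, -0.058]
ft_force: [-0.9, -0.3, -0.6]
width: 0.0434
```

Call:
{"name": "send_rows", "arguments": {
  "commands": [
    [-0.03, -0.15, -0.2, -0.23, -0.21, 1, 0],
    [-0.03, -0.15, -0.2, -0.23, -0.21, 1, 0],
    [-0.03, -0.15, -0.2, -0.23, -0.21, 1, 0],
    [-0.03, -0.15, -0.2, -0.23, -0.21, 1, 0],
    [-0.03, -0.15, -0.2, -0.23, -0.21, 1, 0],
    [-0.03, -0.1, -0.2, -0.23, -0.21, 1, 0],
    [-0.03, 0, -0.2, -0.23, -0.21, 1, 0],
    [0, 0, 0, 0, 0, 0, 0],
    [0, 0, 0, 0, 0, 0, 0]
  ]
}}

```text
time: 51.38
ee_pos: [0.6061, -0.1919, 0.2716]
eef_rot: [-0.001, 1.0, -0.013, 0.021]
ft_force: [-0.2, 0.4, 0.5]
width: 0.0433
```

```bash
python3 -c "
from h import *
go([.5918,-.2377,.14],Rtool(175,0))
"
```

```text
t 51.38 tcp [ 0.6061 -0.1919  0.2716] w 0.0433 F [-0.2  0.4  0.5] q [ 0.78  0.39 -0.74  1.37  0.29  1.44  1.62]
shift units [-0.48 -1.53 -4.39] turn units [ 0.33  0.46 -1.03]
```

Call:
{"name": "send_rows", "arguments": {
  "commands": [
    [-0.16, -0.5, -0.5, 0.11, 0.15, -0.35, 0],
    [-0.16, -0.5, -0.8, 0.11, 0.15, -0.35, 0],
    [-0.16, -0.5, -0.8, 0.11, 0.15, -0.35, 0],
    [0, 0, -0.8, 0, 0, 0, 0],
    [0, 0, -0.6, 0, 0, 0, 0],
    [0, 0, 0, 0, 0, 0, 0],
    [0, 0, 0, 0, 0, 0, 0]
  ]
}}

```text
time: 51.97
ee_pos: [0.5937, -0.2363, 0.166]
eef_rot: [0.055, 0.999, -0.001, 0.001]
ft_force: [0.1, 0.7, 0.7]
width: 0.0433
```

```bash
python3 -c "
from h import *
go([.5918,-.2377,.065],Rtool(175,0))
s=r.read_state();im=r.camera('wrist');cv2.imwrite('pics/w35.png',im)
print(proj('wrist',[.5918,-.2377,.086],s))
"
```

```text
t 51.97 tcp [ 0.5937 -0.2363  0.166 ] w 0.0433 F [0.1 0.7 0.7] q [ 0.81  0.48 -0.69  1.47  0.31  1.3   1.56]
shift units [-0.06 -0.05 -3.37] turn units [0.01 0.03 0.25]
[250.3518 196.626 ]
```

Call:
{"name": "send_rows", "arguments": {
  "commands": [
    [-0.06, -0.05, -0.6, 0, 0.03, 0.25, 0],
    [0, 0, -0.7, 0, 0, 0, 0],
    [0, 0, -0.7, 0, 0, 0, 0],
    [0, 0, 0, 0, 0, 0, 0],
    [0, 0, 0, 0, 0, 0, 0]
  ]
}}

```text
time: 52.43
ee_pos: [0.5968, -0.2379, 0.1132]
eef_rot: [0.045, 0.999, -0.002, 0.005]
ft_force: [0.7, 0.0, 1.0]
width: 0.0434
```

```bash
python3 -c "
from h import *
go([.5918,-.2377,.067],Rtool(175,0))
"
```

```text
t 52.43 tcp [ 0.5968 -0.2379  0.1132] w 0.0434 F [0.7 0.  1. ] q [ 0.81  0.53 -0.67  1.52  0.35  1.2   1.56]
shift units [-0.17  0.01 -1.54] turn units [0.06 0.11 0.03]
```

Call:
{"name": "send_rows", "arguments": {
  "commands": [
    [-0.17, 0, -0.4, 0.06, 0.11, 0.03, 0],
    [-0.03, 0, -0.5, 0, 0, 0, 0],
    [0, 0, -0.4, 0, 0, 0, 0],
    [0, 0, 0, 0, 0, 0, 0],
    [0, 0, 0, 0, 0, 0, 0]
  ]
}}

```text
time: 52.85
ee_pos: [0.5927, -0.2383, 0.0758]
eef_rot: [0.044, 0.999, -0.001, 0.003]
ft_force: [-0.8, 0.3, -0.2]
width: 0.0437
```

```bash
python3 -c "
from h import *
go([.5918,-.2377,.067],Rtool(175,0))
"
```

```text
t 52.85 tcp [ 0.5927 -0.2383  0.0758] w 0.0437 F [-0.8  0.3 -0.2] q [ 0.8   0.56 -0.66  1.56  0.37  1.14  1.55]
shift units [-0.03  0.02 -0.29] turn units [0.02 0.06 0.01]
```

Call:
{"name": "send_rows", "arguments": {
  "commands": [
    [-0.04, 0.02, -0.29, 0.02, 0.06, 0, 0],
    [0, 0, 0, 0, 0, 0, 0.2],
    [0, 0, 0, 0, 0, 0, 0.3],
    [0, 0, 0, 0, 0, 0, 1],
    [0, 0, 0, 0, 0, 0, 1],
    [0, 0, 0, 0, 0, 0, 1],
    [0, 0, 0, 0, 0, 0, 1],
    [0, 0, 0, 0, 0, 0, 1],
    [0, 0, 0, 0, 0, 0, 1],
    [0, 0, 0, 0, 0, 0, 1]
  ],
  "grip_force": 35
}}

```text
time: 53.68
ee_pos: [0.5923, -0.2378, 0.0677]
eef_rot: [0.044, 0.999, -0.0, 0.001]
ft_force: [0.8, -0.3, -0.3]
width: 0.0161
```

```bash
python3 -c "
from h import *
go([.5918,-.2377,.067],Rtool(175,0))
"
```

```text
t 53.68 tcp [ 0.5923 -0.2378  0.0677] w 0.0161 F [ 0.8 -0.3 -0.3] q [ 0.8   0.57 -0.66  1.57  0.37  1.13  1.54]
shift units [-0.02  0.   -0.02] turn units [0.01 0.01 0.01]
```

Call:
{"name": "send_rows", "arguments": {
  "commands": [
    [0, 0, 0.4, 0, 0, 0, 1],
    [0, 0, 0.7, 0, 0, 0, 1],
    [0, 0, 1, 0, 0, 0, 1],
    [0, 0, 1, 0, 0, 0, 1],
    [0, 0, 1, 0, 0, 0, 1],
    [0, 0, 1, 0, 0, 0, 1],
    [0, 0, 1, 0, 0, 0, 1],
    [0, 0, 0, 0, 0, 0, 1]
  ]
}}

```text
time: 54.35
ee_pos: [0.589, -0.2356, 0.2634]
eef_rot: [0.043, 0.999, 0.001, -0.0]
ft_force: [1.1, 0.5, 1.3]
width: 0.016
```

```bash
python3 -c "
from h import *
print(C(0,.1965,.046))
go(C(0,.1965,.109+.02),Rtool(174.6,26.4))
cv2.imwrite('pics/w36.png',r.camera('wrist'))
"
```

```text
[ 0.6143 -0.0276  0.1798]
t 54.35 tcp [ 0.589  -0.2356  0.2634] w 0.016 F [1.1 0.5 1.3] q [ 0.82  0.42 -0.71  1.34  0.27  1.48  1.62]
shift units [ 0.73  5.71 -0.31] turn units [ 5.25 -0.45 -0.1 ]
```

Call:
{"name": "send_rows", "arguments": {
  "commands": [
    [0.08, 0.3, 0.5, 0.4, -0.04, 0, 1],
    [0.08, 0.6, 0.3, 0.55, -0.04, 0, 1],
    [0.08, 0.7, 0, 0.6, -0.05, 0, 1],
    [0.08, 0.7, 0, 0.6, -0.05, 0, 1],
    [0.08, 0.7, 0, 0.6, -0.05, 0, 1],
    [0.08, 0.7, 0, 0.6, -0.05, 0, 1],
    [0.08, 0.7, 0, 0.6, -0.05, 0, 1],
    [0.08, 0.6, 0, 0.6, -0.05, 0, 1],
    [0.04, 0.2, 0, 0.5, -0.05, 0, 1],
    [0, 0, 0, 0, 0, 0, 1]
  ]
}}

```text
time: 55.23
ee_pos: [0.6064, -0.0712, 0.2854]
eef_rot: [0.041, 0.972, 0.23, 0.005]
ft_force: [-0.1, -0.9, -0.6]
width: 0.0159
```

```bash
python3 -c "
from h import *
go(C(0,.1965,.109+.02),Rtool(174.6,26.4))
"
```

```text
t 55.23 tcp [ 0.6064 -0.0712  0.2854] w 0.0159 F [-0.1 -0.9 -0.6] q [ 0.89  0.47 -0.84  1.35 -0.12  1.48  1.6 ]
shift units [ 0.15  0.23 -1.04] turn units [-0.05 -0.06 -0.13]
```

Call:
{"name": "send_rows", "arguments": {
  "commands": [
    [0.12, 0.15, -0.4, -0.05, -0.06, -0.13, 1],
    [0.03, 0.08, -0.5, 0, 0, 0, 1],
    [0, 0, 0, 0, 0, 0, 1],
    [0, 0, 0, 0, 0, 0, 1]
  ]
}}

```text
time: 55.57
ee_pos: [0.6101, -0.0655, 0.2568]
eef_rot: [0.046, 0.973, 0.226, 0.008]
ft_force: [0.2, 0.6, -0.8]
width: 0.0154
```

```bash
python3 -c "
from h import *
go(C(0,.1965,.109),Rtool(174.6,26.4))
s=r.read_state();R,p=pose(s);print('chute coords',(p-FOOT)@XC,(p-FOOT)@U,(p-FOOT)@N)
im=r.camera('wrist');cv2.imwrite('pics/w37.png',im);crop(im,180,140,330,260,5,'pics/w37c.png')
print(proj('wrist',C(0,.1965,.046),s),proj('wrist',p+R@[0,0,.0477],s))
__import__('pickle').dump(s,open('s37.pkl','wb'))
"
```

```text
t 55.57 tcp [ 0.6101 -0.0655  0.2568] w 0.0154 F [ 0.2  0.6 -0.8] q [ 0.88  0.48 -0.83  1.4  -0.11  1.42  1.6 ]
shift units [ 0.05  0.33 -0.68] turn units [ 0.06 -0.02  0.01]
chute coords -0.0005917980545785115 0.19663504792873188 0.13187390612391367
[252.175  197.8968] [251.8712 211.389 ]
```

```bash
python3 -c "
from h import *
go(C(-.001,.1993,.100),Rtool(174.6,26.4))
"
```

```text
t 55.62 tcp [ 0.61   -0.0655  0.2567] w 0.0158 F [-0.2  0.1  0.1] q [ 0.88  0.48 -0.83  1.4  -0.11  1.42  1.6 ]
shift units [ 0.04  0.55 -0.91] turn units [ 0.06 -0.02  0.01]
```

Call:
{"name": "send_rows", "arguments": {
  "commands": [
    [0.02, 0.25, -0.3, 0.06, -0.02, 0, 1],
    [0.02, 0.25, -0.4, 0, 0, 0, 1],
    [0, 0, -0.1, 0, 0, 0, 1],
    [0, 0, 0, 0, 0, 0, 1],
    [0, 0, 0, 0, 0, 0, 1]
  ]
}}

```text
time: 56.03
ee_pos: [0.612, -0.0501, 0.2335]
eef_rot: [0.046, 0.973, 0.228, 0.011]
ft_force: [0.3, 0.2, -0.3]
width: 0.016
```

```bash
python3 -c "
from h import *
go(C(-.001,.1993,.100),Rtool(174.6,26.4))
s=r.read_state();R,p=pose(s);print('chute coords',(p-FOOT)@XC,(p-FOOT)@U,(p-FOOT)@N)
im=r.camera('wrist');cv2.imwrite('pics/w37.png',im);crop(im,180,140,330,260,5,'pics/w37c.png')
print(proj('wrist',C(0,.1965,.046),s),proj('wrist',p+R@[0,0,.0477],s))
__import__('pickle').dump(s,open('s37.pkl','wb'))
"
```

```text
t 56.03 tcp [ 0.612  -0.0501  0.2335] w 0.016 F [ 0.3  0.2 -0.3] q [ 0.87  0.49 -0.84  1.44 -0.11  1.36  1.59]
shift units [-0.02  0.04 -0.14] turn units [0.02 0.03 0.01]
chute coords -0.00014656788469051424 0.20015079919325196 0.10411768606582264
[247.2782 207.1594] [251.8677 211.3851]
```

Call:
{"name": "send_rows", "arguments": {
  "commands": [
    [-0.05, 0.05, -0.15, 0.02, 0.03, 0, 1],
    [0, 0.05, -0.12, 0, 0, 0, 1],
    [0, 0, 0, 0, 0, 0, 1]
  ]
}}

```text
time: 56.33
ee_pos: [0.611, -0.048, 0.226]
eef_rot: [0.047, 0.972, 0.228, 0.01]
ft_force: [0.7, -0.2, 0.1]
width: 0.0159
```

```bash
python3 -c "
from h import *
go(C(-.0015,.1992,.094),Rtool(174.6,26.4))
s=r.read_state();R,p=pose(s);print('chute coords',(p-FOOT)@XC,(p-FOOT)@U,(p-FOOT)@N)
im=r.camera('wrist');cv2.imwrite('pics/w37.png',im);crop(im,180,140,330,260,5,'pics/w37c.png')
print(proj('wrist',C(-.0015,.1992,.046),s),[proj('wrist',p+R@[0,0,d],s) for d in (.042,.045,.0477)])
"
```

```text
t 56.33 tcp [ 0.611 -0.048  0.226] w 0.0159 F [ 0.7 -0.2  0.1] q [ 0.87  0.49 -0.84  1.46 -0.11  1.34  1.59]
shift units [-0.    0.05 -0.06] turn units [0.   0.02 0.03]
chute coords -0.0013315488053925691 0.19860878050930136 0.0964568905671389
[252.6521 210.0008] [array([251.8751, 213.9682]), array([251.8708, 212.593 ]), array([251.8669, 211.3851])]
```

Call:
{"name": "send_rows", "arguments": {
  "commands": [
    [0.01, 0.12, -0.2, 0, 0.02, 0.03, 1],
    [0.01, 0.09, -0.18, 0, 0, 0, 1],
    [0, 0, 0, 0, 0, 0, 1]
  ]
}}

```text
time: 56.63
ee_pos: [0.612, -0.0416, 0.2142]
eef_rot: [0.046, 0.973, 0.228, 0.01]
ft_force: [-0.7, 0.3, -0.6]
width: 0.0162
```

```bash
python3 -c "
from h import *
go(C(-.0015,.1992,.07),Rtool(174.6,26.4))
s=r.read_state();R,p=pose(s);print('chute coords',(p-FOOT)@XC,(p-FOOT)@U,(p-FOOT)@N)
im=r.camera('wrist');cv2.imwrite('pics/w38.png',im);crop(im,180,140,330,260,5,'pics/w38c.png')
print(proj('wrist',C(-.0015,.1992,.046),s))
"
```

```text
t 56.63 tcp [ 0.612  -0.0416  0.2142] w 0.0162 F [-0.7  0.3 -0.6] q [ 0.86  0.5  -0.83  1.47 -0.1   1.32  1.59]
shift units [ 0.    0.2  -0.39] turn units [0.01 0.01 0.  ]
chute coords -0.0009626452830203507 0.1990790966088608 0.08305357250670348
[252.0855 215.726 ]
```

Call:
{"name": "send_rows", "arguments": {
  "commands": [
    [0, 0.1, -0.2, 0, 0, 0, 1],
    [0, 0.1, -0.2, 0, 0, 0, 1],
    [0, 0.04, -0.1, 0, 0, 0, 1],
    [0, 0, 0, 0, 0, 0, 1]
  ]
}}

```text
time: 57.02
ee_pos: [0.6117, -0.0336, 0.1976]
eef_rot: [0.046, 0.973, 0.228, 0.009]
ft_force: [-0.1, 0.6, -0.7]
width: 0.0164
```

```bash
python3 -c "
from h import *
go(C(-.0012,.1992,.0567),Rtool(174.6,26.4))
s=r.read_state();R,p=pose(s);print('chute coords',(p-FOOT)@XC,(p-FOOT)@U,(p-FOOT)@N)
"
```

```text
t 57.02 tcp [ 0.6117 -0.0336  0.1976] w 0.0164 F [-0.1  0.6 -0.7] q [ 0.85  0.51 -0.83  1.5  -0.1   1.28  1.59]
shift units [ 0.04  0.12 -0.23] turn units [ 0.01 -0.   -0.  ]
chute coords -0.0019924690143620265 0.19888932491936867 0.0646903636526473
```

Call:
{"name": "send_rows", "arguments": {
  "commands": [
    [0.03, 0.06, -0.12, 0, 0, 0, 1],
    [0, 0.06, -0.1, 0, 0, 0, 1],
    [0, 0.02, -0.04, 0, 0, 0, 1],
    [0, 0, 0, 0, 0, 0, 1]
  ]
}}

```text
time: 57.35
ee_pos: [0.6127, -0.0288, 0.1888]
eef_rot: [0.046, 0.973, 0.228, 0.009]
ft_force: [1.1, -0.3, -0.8]
width: 0.0159
```

```bash
python3 -c "
from h import *
go(C(-.0012,.1992,.0567),Rtool(174.6,26.4))
s=r.read_state();R,p=pose(s);print('chute coords',(p-FOOT)@XC,(p-FOOT)@U,(p-FOOT)@N)
im=r.camera('wrist');cv2.imwrite('pics/w39.png',im);crop(im,180,140,330,260,5,'pics/w39c.png')
im=r.camera('scene');crop(im,180,90,310,200,6,'pics/s39c.png')
"
```

```text
t 57.35 tcp [ 0.6127 -0.0288  0.1888] w 0.0159 F [ 1.1 -0.3 -0.8] q [ 0.84  0.51 -0.83  1.51 -0.09  1.27  1.58]
shift units [ 0.   -0.03  0.06] turn units [ 0. -0. -0.]
chute coords -0.0014397389798731534 0.19930532145785934 0.05465049231340993
```

Call:
{"name": "send_rows", "arguments": {
  "commands": [
    [0, 0.04, -0.08, 0, 0, 0, 1],
    [0, 0.03, -0.06, 0, 0, 0, 1],
    [0, 0, 0, 0, 0, 0, 1]
  ]
}}

```text
time: 57.7
ee_pos: [0.6133, -0.0287, 0.1884]
eef_rot: [0.046, 0.973, 0.227, 0.01]
ft_force: [-3.7, -0.2, -0.3]
width: 0.0157
```

```bash
python3 -c "
from h import *
s=r.read_state();R,p=pose(s);print('chute coords',(p-FOOT)@XC,(p-FOOT)@U,(p-FOOT)@N,s['ft_force'])
"
```

```text
chute coords -0.0008524729140870325 0.1993071839815856 0.05421222792338905 [-3.6734 -0.1951 -0.3246]
```

Call:
{"name": "send_rows", "arguments": {
  "commands": [
    [0, 0, 0, 0, 0, 0, 0.3],
    [0, 0, 0, 0, 0, 0, 0.3],
    [0, 0, 0, 0, 0, 0, 0.3],
    [0, 0, 0, 0, 0, 0, 0.3],
    [-0.02, -0.2, 0.4, 0, 0, 0, 0.3],
    [-0.03, -0.3, 0.6, 0, 0, 0, 0.3],
    [-0.03, -0.3, 0.7, 0, 0, 0, 0.3],
    [-0.03, -0.3, 0.7, 0, 0, 0, 0.3],
    [0, -0.5, 0.7, 0, 0, 0, 0.3],
    [0, 0, 0, 0, 0, 0, 0.3]
  ]
}}

```text
time: 58.53
ee_pos: [0.609, -0.0769, 0.284]
eef_rot: [0.045, 0.973, 0.228, 0.009]
ft_force: [-0.0, -0.3, 1.4]
width: 0.0303
```

```bash
python3 -c "
from h import *
go(C(0,.1965,.2),Rtool(174.6,26.4))
s=r.read_state();im=r.camera('wrist');cv2.imwrite('pics/w40.png',im);crop(im,150,120,350,240,4,'pics/w40c.png')
print(proj('wrist',C(-.0013,.1992,.046+.0285),s))
__import__('pickle').dump(s,open('s40.pkl','wb'))
im=r.camera('scene');cv2.imwrite('pics/s40.png',im);crop(im,180,100,310,200,6,'pics/s40c.png')
im=r.camera('top');cv2.imwrite('pics/t40.png',im)
"
```

```text
t 58.53 tcp [ 0.609  -0.0769  0.284 ] w 0.0303 F [-0.  -0.3  1.4] q [ 0.89  0.47 -0.83  1.35 -0.12  1.47  1.6 ]
shift units [-0.04 -0.63  1.12] turn units [ 0.    0.01 -0.01]
[252.6766 196.0591]
```

```bash
python3 -c "
from h import *
s=__import__('pickle').load(open('s40.pkl','rb'))
im=cv2.imread('pics/t40.png');crop(im,210,130,330,200,6,'pics/t40c.png')
X,e=tri([('wrist',(249.5,194.5),s),('scene',(248.6,145.5))]);d=X-FOOT;print(X,e,d@XC,d@U,d@N)
"
```

```text
[ 0.6113 -0.0392  0.2047] [np.float64(0.0007891449901059719), np.float64(0.0007891449901060528)] -0.0018349507301833642 0.19695481732836423 0.07348147894192346
```

Call:
{"name": "send_rows", "arguments": {
  "commands": [
    [-0.2, -0.3, 0.8, 0, 0, 0, 0.3],
    [-0.2, -0.3, 0.8, 0, 0, 0, 0.3],
    [-0.2, -0.3, 0.8, 0, 0, 0, 0.3],
    [0, 0, 0, 0, 0, 0, 0.3],
    [0, 0, 0, 0, 0, 0, 0.3],
    [0, 0, 0, 0, 0, 0, 0.3]
  ]
}}

```text
time: 59.18
ee_pos: [0.5862, -0.0955, 0.347]
eef_rot: [0.042, 0.972, 0.231, 0.0]
ft_force: [-0.7, -0.8, -0.6]
width: 0.0304
```

```bash
python3 -c "
from bench import r;import cv2
cv2.imwrite('pics/s41.png',r.camera('scene'));cv2.imwrite('pics/w41.png',r.camera('wrist'))"
```

```text
(no output)
```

View pics/s41.png

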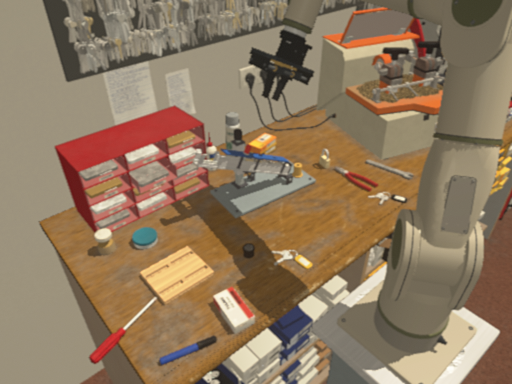

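View pics/w41.png

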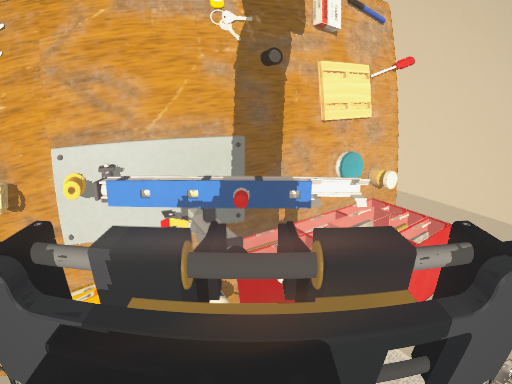

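The wrist picture shows the pin's red head at (241,198) in the third opening, with the free openings at (147,193), (194,193) and (294,193). The tray is empty at (345,90) and the loupe is still at (271,57). The scene picture shows the chute still raised and the arm clear of everything.

```bash
python3 -c "from bench import r; print(r.close_job())"
```

```text
the job is handed in; nothing more can be done
None
```

The job is handed in, at about 59 s of the 200 s allowed. As far as the last pictures show, every step is complete.

- **Chute:** I stood the keeper pin fully down in the bush and raised the post by its knob until the pawl caught. The slope measured 26.8° against 26.4° nominal.
- **Cylinders:** Three were present, two nickel and one brass, and all three went into the mouth cam up. Each one stuck part-way down. I freed it by lifting the knob a few mm, within its stop, and setting it back on the pawl.
- **Pin:** It went into opening 3, the first free one behind the third cylinder.

**Last checks:**
- Before the pin went in, the views through the openings showed locks at the foot and under openings 1 and 2, and bare floor under 3 and 4. That means a closed row of three.
- The pin's flange sits flat on the cover.
- The post is still raised, the tray is empty and the gripper touches nothing. I did not touch the padlock or the loupe.

**Disagreements:**
- The pin head top measured 73.5 mm above the chute floor where 75 mm was expected, and 1.8 mm off the middle line. Both are within the camera error.
- The cameras disagreed with each other by 2–3 mm, so I aligned the fits from the wrist camera.
- The tray shifted about 5 mm during the run, and I re-measured it before the next pick.

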